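Press the lids home on the honey jars with the lever press

TASK

First turn the press's depth sleeve to 4, then use the press to push the perched lid of every small honey jar fully home: stand the jar in the nest, squeeze the release in the lever's grip and, keeping it squeezed, swing the lever down onto its stop and back up. Stand all these jars, lids home, upright in the cardboard tray, and leave the lever fully up and latched with the sleeve still at 4. Do not push the lids on with the fingers (hold the jars by the glass), and leave the other things on the table where they are.

Things in the scene. Friction and masses are not known exactly. Their poses are not given: they have to be found in the camera images.
- press: green bench lever press, fixed. Base plate 277 x 150 x 12 mm. Origin: on the table below the nest's centre; x points from the robot's side to the pivot, y left, z up. Plate from x = -112 to +165 mm; sleeve at x = -72, nest 0, pivot +110 mm. Pivot block 60 mm wide, 80 mm high; a steel latch quadrant, radius 55 mm, stands around the pivot on its left
- nest (a point): centre of the nest's floor, 12 mm above the table: a flat round seat with a 5 mm high fence around it, 62 mm across inside, where a jar stands under the press pad. Nothing is above it while the lever is up
- lever_pivot (a point): the lever's pivot, 105 mm above the table; its axis is the press's y axis. A rubber pad on the lever's underside, 110 mm out from the pivot, pushes the lid down as the lever is swung down: about 15 N at the grip, until the lever lands on the stud of the sleeve
- lever_grip (a point): centre of the lever's grip, 228 mm out from the pivot along the lever, 333 mm above the table with the lever up, 105 mm down. Black rubber bar 20 mm wide (along the press's y), 24 mm deep, from 184 mm to its free end 262 mm out. At this point the grey domed release button is in its left (+y) side, a grey domed finger rest, standing 3 mm out, in its right
- lever (a joint): lever angle, rad: 0 fully up (leaning back 0.05 rad from upright, away from the robot), growing as it swings over the nest towards the robot; 1.613 (level) on the stud with the sleeve at 4. It stays where it is left (3 N at the grip moves it). Unless the release is in, a pin locks it both ways between bars 0.255 rad apart; at 0 and at the bottom it locks too
- release (a joint): travel of the release, m: 0 out, 0.008 fully in. A grey dome (ball of 12 mm radius) that stands 10 mm out of the grip's left side and is pushed in across the grip (press's -y): width over it and the finger rest 33 mm with it out, 25 mm in. Spring 4 N, fully in 7 N. The lever is free once it is in by more than 0.0065; let go, it springs out and locks
- sleeve (a joint): angle of the depth sleeve, rad: the number times 0.5236 (30 degrees a number, 0 to 8, a click at each); 4 is 2.094. Grows as the sleeve is turned clockwise seen from above. About 0.3 N m to turn past a click. Each number lowers the stud by 2 mm; below 4 the press stops short
- sleeve_top (a point): centre of the sleeve's top face. Knurled aluminium cylinder, axis upright, 40 mm across, from 29 to 65 mm above the table; a steel stud 15 mm across rises through it to 87 to 103 mm above the table. A scale plate with white numerals 0 to 8 lies round its foot, 4 on the robot's side, numbers growing clockwise from above; a black line on the sleeve points to the number
- jar1: small round glass honey jar, 54 mm across, glass wall straight and 48 mm high, then a neck with a black press-on lid 53 mm across; about 0.24 kg; 66 mm tall with the lid home, 72 mm with it perched. Origin: centre of its underside, z along its axis. May be absent (None)
- jar2: small round glass honey jar, 54 mm across, glass wall straight and 48 mm high, then a neck with a black press-on lid 53 mm across; about 0.24 kg; 66 mm tall with the lid home, 72 mm with it perched. Origin: centre of its underside, z along its axis. May be absent (None)
- jar3: small round glass honey jar, 54 mm across, glass wall straight and 48 mm high, then a neck with a black press-on lid 53 mm across; about 0.24 kg; 66 mm tall with the lid home, 72 mm with it perched. Origin: centre of its underside, z along its axis. May be absent (None)
- jar4: small round glass honey jar, 54 mm across, glass wall straight and 48 mm high, then a neck with a black press-on lid 53 mm across; about 0.24 kg; 66 mm tall with the lid home, 72 mm with it perched. Origin: centre of its underside, z along its axis. May be absent (None)
- lid1: black press-on lid of jar1, 53 mm across, 14 mm high; slides along the jar's axis only, cannot come off. Origin: centre of its underside, 52 mm above the jar's underside when fully home, about 58 mm when perched on the neck. Takes about 24 N to push down, stays where pushed. Absent with its jar
- lid2: black press-on lid of jar2, 53 mm across, 14 mm high; slides along the jar's axis only, cannot come off. Origin: centre of its underside, 52 mm above the jar's underside when fully home, about 58 mm when perched on the neck. Takes about 24 N to push down, stays where pushed. Absent with its jar
- lid3: black press-on lid of jar3, 53 mm across, 14 mm high; slides along the jar's axis only, cannot come off. Origin: centre of its underside, 52 mm above the jar's underside when fully home, about 58 mm when perched on the neck. Takes about 24 N to push down, stays where pushed. Absent with its jar
- lid4: black press-on lid of jar4, 53 mm across, 14 mm high; slides along the jar's axis only, cannot come off. Origin: centre of its underside, 52 mm above the jar's underside when fully home, about 58 mm when perched on the neck. Takes about 24 N to push down, stays where pushed. Absent with its jar
- tray: shallow cardboard tray, 150 x 280 mm outside (x, y), walls 5 mm thick and 30 mm high, floor 5 mm thick. Origin: centre of its underside. Fixed to the table
- label_roll: roll of paper labels lying flat, 64 mm across, 30 mm high; origin: centre of its underside. A bystander
- honey_spoon: wooden spoon lying on the table; origin on its underside. A bystander
- spare_lid: single loose black lid, 53 mm across, 14 mm high, lying on the table without a jar; origin: centre of its underside. A bystander, not part of the job
- big_jar: larger closed honey jar with a paper label, 72 mm across, 100 mm tall; origin: centre of its underside. A bystander, already finished
- label_box: small cardboard box 75 x 110 x 45 mm; origin: centre of its underside. A bystander
- marker: blue marker pen, 14 mm thick, 120 mm long, lying on the table. A bystander
- sponge: yellow sponge block 60 x 90 x 30 mm; origin: centre of its underside. A bystander
Mind the look-alikes: they are no part of the job. What is shaped like the jar4 but pink is not meant. What is shaped like the jar2 but yellow is not meant.

How it is judged (in metres and radians):
On the way, in this order (a step that is already met when the one before it is completed fails the run):
1. the sleeve is turned to 4 while the lever is up and every lid still perched (value of joint sleeve between 1.9544 and 2.2344 rad and value of joint lever below 0.1 rad and z of lid1 in the frame of jar1 above 0.0545 m and z of lid2 in the frame of jar2 above 0.0545 m and z of lid3 in the frame of jar3 above 0.0545 m and z of lid4 in the frame of jar4 above 0.0545 m), for 0.3 s.
2. with a jar in the nest and the release squeezed, the lever is swung down onto its stop (value of joint lever above 1.59 rad and value of joint release above 0.005 m and horizontal distance between any of jar1, jar2, jar3, jar4 and nest below 0.008 m), for 0.05 s.
At the end, for the whole second after the job is handed in: Every jar that is there stands upright (within 0.1 rad) and at rest on the floor of the tray, its lid home to within 1.5 mm; the lever is fully up (below 0.06 rad) with the release out (below 3 mm), and the sleeve is at 4 (within 0.14 rad) (value of joint sleeve between 1.9544 and 2.2344 rad and value of joint lever below 0.06 rad and value of joint release below 0.003 m and z of lid1 in the frame of jar1 below 0.0535 m and x of jar1 in the frame of tray between -0.05 and 0.05 m and y of jar1 in the frame of tray between -0.115 and 0.115 m and z of jar1 in the frame of tray between -0.001 and 0.011 m and angle between each of jar1, jar2, jar3, jar4's own z axis and vertical below 0.1 rad and linear speed of each of jar1, jar2, jar3, jar4 below 0.02 m/s and z of lid2 in the frame of jar2 below 0.0535 m and x of jar2 in the frame of tray between -0.05 and 0.05 m and y of jar2 in the frame of tray between -0.115 and 0.115 m and z of jar2 in the frame of tray between -0.001 and 0.011 m and z of lid3 in the frame of jar3 below 0.0535 m and x of jar3 in the frame of tray between -0.05 and 0.05 m and y of jar3 in the frame of tray between -0.115 and 0.115 m and z of jar3 in the frame of tray between -0.001 and 0.011 m and z of lid4 in the frame of jar4 below 0.0535 m and x of jar4 in the frame of tray between -0.05 and 0.05 m and y of jar4 in the frame of tray between -0.115 and 0.115 m and z of jar4 in the frame of tray between -0.001 and 0.011 m); the robot touches nothing.
It fails at once if a lid pushed or squeezed by the fingers with more than 22 N (contact force between any of lid1, lid2, lid3, lid4 and the fingers above 22 N).
It fails at once if a bystander moved by more than 30 mm (distance of any of label_roll, honey_spoon, spare_lid, big_jar, label_box, marker, sponge from where it was at the start of the episode above 0.03 m).
Of jar1, jar2, jar3, jar4 only 2 to 3 are there at a start; the rules pass over those that are not, and their reading is None.
At some moment in a run one of jar1, jar2, jar3, jar4 may be knocked a few centimetres aside while the robot is not near it.
It also fails if it takes over 210 s, if anything falls off the work surface, if the arm or the gripper's body presses on something with over 40 N, if the wrist force passes 120 N, or if a joint passes its speed limit or range.

ROBOT

A 6-joint arm with a two-finger parallel gripper is mounted at the origin on the work surface. World frame = base frame: x ahead of the robot, y to its left, z up, the work surface at z = 0. Lengths are in mm, angles in degrees, forces in N, time in s.
With the tool pointing down it reaches from about 300 to 850 mm from the base axis. Payload 4.2 kg.
Tool frame: the origin (TCP) lies at the very end of the fingers, on their centre line; the grasp point (between the pads) lies 19 mm behind it; z points along the fingers, y is the line along which they close (so a half turn about z gives the same grasp; the last joint's range is limited). The gripper opens to 91 mm and grips with 3 to 60 N. Pads are 32 mm wide; open, the fingers measure 118 mm over their backs; the gripper's body (76 mm by 178 mm) begins 60 mm behind the grasp point.
Start: joints at [-68.927, 18.312, 89.639, -0, 72.044, -1.146], TCP at [217.442, -532.318, 213.976] pointing down, gripper open.
Joint ranges: [-177.97, 177.97], [-48.28, 115.42], [12.27, 149.76], [-77.06, 257.06], [2.81, 150.46], [-146.56, 146.56]. Speed limits (degrees/s): [147.25, 147.25, 180, 180, 180, 180].

INTERFACE

Orientations are given as [roll, pitch, yaw] about the fixed x, y, z axes, in that order (R = Rz(yaw) Ry(pitch) Rx(roll)).
In Python, from workcell import * gives the robot as it stands.
- The arm moves only by the tool move_arm, never from a script. Its argument "motion" is a list of rows, each a list of 3 entries, a list of its own where there are three numbers: the finger opening in mm, from 0 to 91.2, then the shift along the world's x, y, z in units of 25 mm (1.0 is 25 mm), then the turn, a rotation vector about the world's x, y, z in units of 4 degrees (1.0 is 4 degrees). In form: [[grip, [x, y, z], [ax, ay, az]], ...]. A call has 1 to 20 rows; each row shifts and turns the commanded pose from where the row before left it; what a row does not reach is not made up. A row lasts 1/12 s, in which the tool goes at most 41.7 mm and 7.16 degrees, less where a joint would pass 70% of its speed; a pose out of reach is approached as far as the arm can. A call with a number of a shift or a turn outside -1 to 1 is refused whole. A call with a gripper value outside its range is refused whole. The fingers move at their own pace and stop on an object; "grip_force" is the grip in N (left out, the last holds). Time passes only in rows, so rows that do not move let the fingers close. It gives the time, the measured TCP pose, the force, the opening and the grip force at its end, in the units of the state.
- state(): the state, without advancing time (a new reading comes with each control period).
- grab_frame(name): name is "side" or "top" or "wrist"; returns the picture (400x640x3 uint8, blue, green, red); there is no depth.
- camera_info(name): a dict with "fx", "fy", "cx", "cy" (pixels), "rvec" (rotation vector, rad) and "tvec" (3), from world to camera coordinates, as OpenCV has them. Camera axes: x right, y down, z forward; pixel columns grow to the right and rows downward; lengths in mm; the calibration is good to about 2 mm. A picture is of the moment at which its call begins: read the wrist's pose just before it. camera_info takes no time and is no camera call; for the wrist camera it gives the pose at the moment of the call.
- job_done(): hands the job in; it is judged then, once.
The state is a dict: "time_s": time; "qpos": joint angles; "qvel": joint speeds; "effort": joint torques, N m; "ee_pos": TCP position; "ee_rot": TCP orientation; "force": force on the tool from outside, world axes, zero at the start; "torque": the same for the moment, N m; "gripper_width": finger opening in mm; "gripper_force": force on a finger pad.
Only numpy, scipy, OpenCV 4.12 (cv2) and the standard library are available. Lean on these libraries where they do the work, as an engineer would, in place of code of your own. Each camera call takes 0.05 s, during which the arm holds its last target. There are 200 camera calls.

## Working session

There is one attempt and no reset: what is moved stays moved. The work goes in short steps, Python scripts to look and compute and a tool call to move; the robot and the scene stay as the last step left them, time stands still between calls to the robot, and variables do not carry over. Pictures are saved under pics/ and viewed, at most 14 in all, crops included, and the job is handed in when it is done.

Besides the shell and the picture viewer there is one more tool, called after "Call:" as name(argument=value, ...), one argument or row to a line, values as JSON. move_arm: Moves the arm, as the interface text tells. Shifts and turns lie within -1 to 1; 1 stands for 25 mm of shift or 4 degrees of turn. Its arguments: {"type":"object","properties":{"motion":{"type":"array","items":{"type":"array"}},"grip_force":{"type":"number"}},"required":["motion"]}

```bash
mkdir -p pics; ls
cat > h.py <<'E'
from workcell import *
import numpy as np, cv2
def cam(n):
    c=camera_info(n);K=np.array([[c['fx'],0,c['cx']],[0,c['fy'],c['cy']],[0,0,1.]])
    R=cv2.Rodrigues(np.array(c['rvec'],float))[0];t=np.array(c['tvec'],float).ravel();return K,R,t
def ray(C,u,v,z):
    K,R,t=C;d=R.T@np.linalg.inv(K)@np.array([u,v,1.]);o=-R.T@t
    return o+d*(z-o[2])/d[2]
def proj(C,p):
    K,R,t=C;q=K@(R@np.array(p,float)+t);return q[:2]/q[2]
E
python3 - <<'E'
from h import *
for n in ("top","side"):
    cv2.imwrite(f'pics/{n}0.png',grab_frame(n)); K,R,t=cam(n);print(n,K[0,0],-R.T@t,R[2])
print(state())
E
```

```text
pics
top 421.51479508707746 [ 450.54403825   74.85617337 1277.52597729] [ 0.06343154  0.00293678 -0.99798187]
side 397.336253280146 [173.69602632 648.74082533 868.74864835] [ 0.36854803 -0.60314009 -0.70738559]
{'time_s': 0.1, 'qpos': array([-6.89255344e+01,  1.83464965e+01,  8.97009112e+01,  9.50216425e-05,
        7.20428717e+01, -1.14790190e+00]), 'qvel': array([-0.01372016, -0.06341571, -0.20966577, -0.15762988, -0.00888725,
        0.00781539]), 'effort': array([-7.80187690e-06, -4.13334811e+01, -2.32510561e+01,  7.28219049e-02,
        4.21467377e-02, -5.32547472e-05]), 'ee_pos': array([ 217.28343624, -531.86810291,  213.20907054]), 'ee_rot': array([-1.79909741e+02, -1.89892361e-03,  2.22223366e+01]), 'force': array([-0.14133672, -0.68044565,  0.50840968]), 'torque': array([-0.01952805, -0.0174192 , -0.0339294 ]), 'gripper_force': 0.0, 'gripper_width': 91.20971237616858}
```

View pics/top0.png

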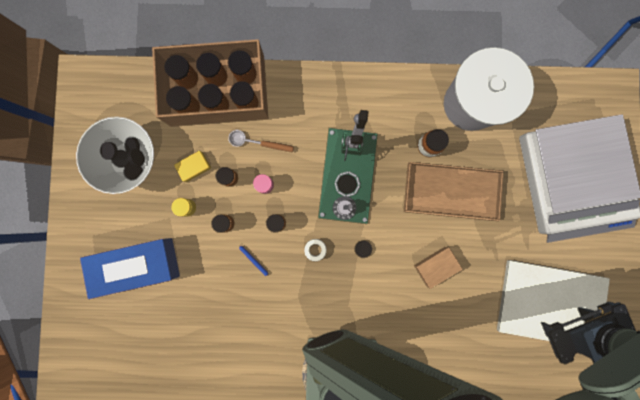

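View pics/side0.png

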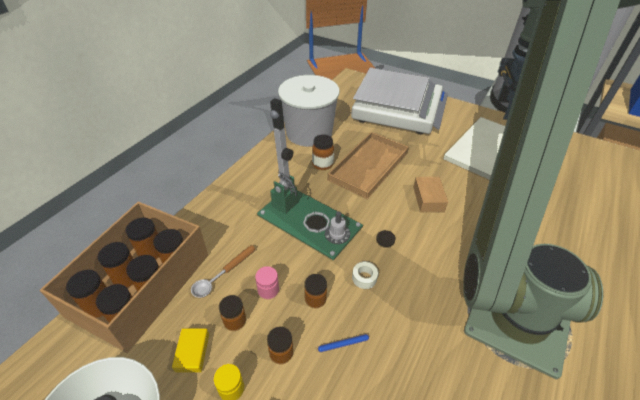

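Top view: three small jars with black lids at (227,176), (222,223) and (276,223). The look-alikes are pink (263,184) and yellow (182,207). The loose spare lid is at (364,249). The press is at (347,175), with its sleeve at (344,208) and nest at (347,184), and the tray is at (456,191). Next I measure these and enlarge the crop.

Run:
```python
from h import *
T=cv2.imread('pics/top0.png');C=cam('top');S=cv2.imread('pics/side0.png');CS=cam('side')
hsv=cv2.cvtColor(T,cv2.COLOR_BGR2HSV)
# black lids
m=(hsv[...,2]<50).astype(np.uint8)
n,l,st,ce=cv2.connectedComponentsWithStats(m)
for i in range(1,n):
    x,y,w,h,a=st[i]
    if 60<a<600 and 160<x<400 and 150<y<270: print('blk',st[i],ce[i],ray(C,*ce[i],70).round(1))
# green plate
m=((hsv[...,0]>60)&(hsv[...,0]<95)&(hsv[...,1]>100)&(hsv[...,2]>30)).astype(np.uint8)
m[:,:300]=0;m[:,400:]=0;m[:110]=0;m[240:]=0
m=cv2.morphologyEx(m,cv2.MORPH_OPEN,np.ones((3,3)))
pts=np.argwhere(m)[:,::-1].astype(np.float32)
b=cv2.boxPoints(cv2.minAreaRect(pts));print('plate',cv2.minAreaRect(pts))
for p in b: print(p,ray(C,*p,12).round(1))
# plate in world coordinates hull
w=np.array([ray(C,*p,12)[:2] for p in pts],np.float32);print(cv2.minAreaRect(w))
for (u,v) in [(405,164),(507,173),(502,219),(404,209)]: print('tray',ray(C,u,v,30).round(1))
Z=lambda I,x,y,w,h,f:cv2.resize(I[y:y+h,x:x+w],None,fx=f,fy=f,interpolation=cv2.INTER_CUBIC)
a=Z(T,160,100,240,180,3); cv2.imwrite('pics/c1.png',a)
b1=Z(T,310,110,80,120,5);b2=Z(S,250,150,120,120,5)
b=np.zeros((600,800,3),np.uint8);b[:600,:400]=b1;b[:,400:]=b2[:,100:500];cv2.imwrite('pics/c2.png',b)
```

```text
blk [338 175  18  18 257] [346.61089494 183.58365759] [557.4  -1.3  70. ]
plate ((0.0, 0.0), (0.0, 0.0), 0.0)
[0. 0.] [1106.3 1082.1   12. ]
[0. 0.] [1106.3 1082.1   12. ]
[0. 0.] [1106.3 1082.1   12. ]
[0. 0.] [1106.3 1082.1   12. ]Traceback (most recent call last):
  File "<stdin>", line 18, in <module>
cv2.error: OpenCV(4.12.0) /io/opencv/modules/imgproc/src/convhull.cpp:143: error: (-215:Assertion failed) total >= 0 && (depth == CV_32F || depth == CV_32S) in function 'convexHull'
```

Run:
```python
from h import *
T=cv2.imread('pics/top0.png');C=cam('top');S=cv2.imread('pics/side0.png');CS=cam('side')
hsv=cv2.cvtColor(T,cv2.COLOR_BGR2HSV)
for p in [(227,176),(222,223),(276,223),(330,200),(365,170),(364,249)]: print(p,hsv[p[1],p[0]])
g=hsv[200,330].astype(int)
m=(hsv[...,2]<75).astype(np.uint8)
n,l,st,ce=cv2.connectedComponentsWithStats(m)
for i in range(1,n):
    x,y,w,h,a=st[i]
    if 60<a<900 and 160<x<400 and 150<y<270: print('blk',st[i],ce[i].round(1),ray(C,*ce[i],72).round(1))
d=np.abs(hsv.astype(int)-g);m=((d[...,0]<15)&(d[...,1]<70)&(d[...,2]<40)).astype(np.uint8)
m[:,:310]=0;m[:,385:]=0;m[:120]=0;m[230:]=0
m=cv2.morphologyEx(m,cv2.MORPH_OPEN,np.ones((3,3)))
pts=np.argwhere(m)[:,::-1]
w=np.array([ray(C,*p,12)[:2] for p in pts],np.float32)
r=cv2.minAreaRect(w);print(r,cv2.boxPoints(r))
for (u,v) in [(405,164),(507,173),(502,219),(404,209)]: print('tray',ray(C,u,v,30).round(1))
Z=lambda I,x,y,w,h,f:cv2.resize(I[y:y+h,x:x+w],None,fx=f,fy=f,interpolation=cv2.INTER_CUBIC)
a=Z(T,160,100,240,180,3); cv2.imwrite('pics/c1.png',a)
b1=Z(T,310,110,80,120,5);b2=Z(S,250,150,120,120,5)
b=np.zeros((600,800,3),np.uint8);b[:600,:400]=b1;b[:,400:]=b2[:,100:500];cv2.imwrite('pics/c2.png',b)
```

```text
(227, 176) [11 53 53]
(222, 223) [12 47 54]
(276, 223) [13 42 54]
(330, 200) [71 82 99]
(365, 170) [70 84 97]
(364, 249) [13 43 53]
blk [216 168  22  17 268] [225.8 175.8] [570.8 346.3  72. ]
blk [337 174  20  20 294] [346.7 183.6] [557.1  -1.5  72. ]
blk [348 199  22  15 186] [358.8 205.2] [496.1 -37.3  72. ]
blk [212 215  18  17 247] [220.8 223. ] [435.2 355.4  72. ]
blk [267 215  18  17 248] [275.6 222.5] [440.5 199.   72. ]
blk [163 239  17  40 359] [171.2 257.9] [332.9 492.1  72. ]
blk [355 241  17  16 216] [363.1 248.5] [373.3 -52.   72. ]
((588.19091796875, -7.848823547363281), (145.80203247070312, 271.2735900878906), 84.62372589111328) [[446.32028  -67.720505]
 [716.40045  -93.13777 ]
 [730.0615    52.022858]
 [459.98138   77.440125]]
tray [ 623.9 -176.3   30. ]
tray [ 604.7 -479.7   30. ]
tray [ 467.8 -464.6   30. ]
tray [ 489.9 -175.1   30. ]
```

View pics/c1.png

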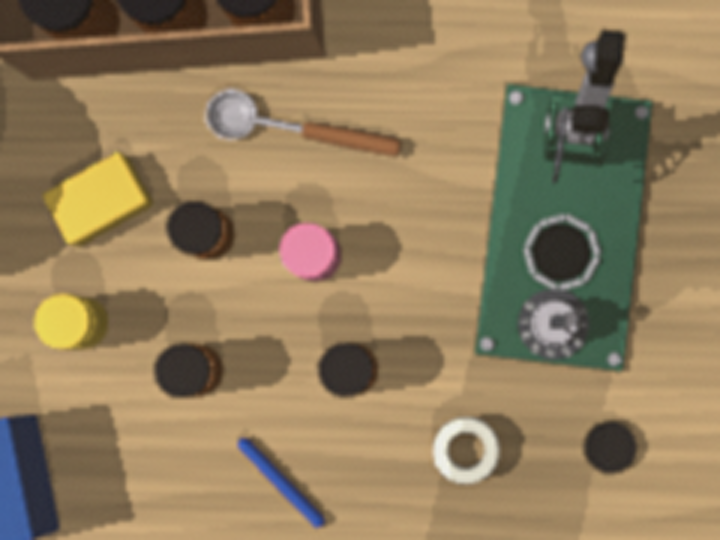

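View pics/c2.png

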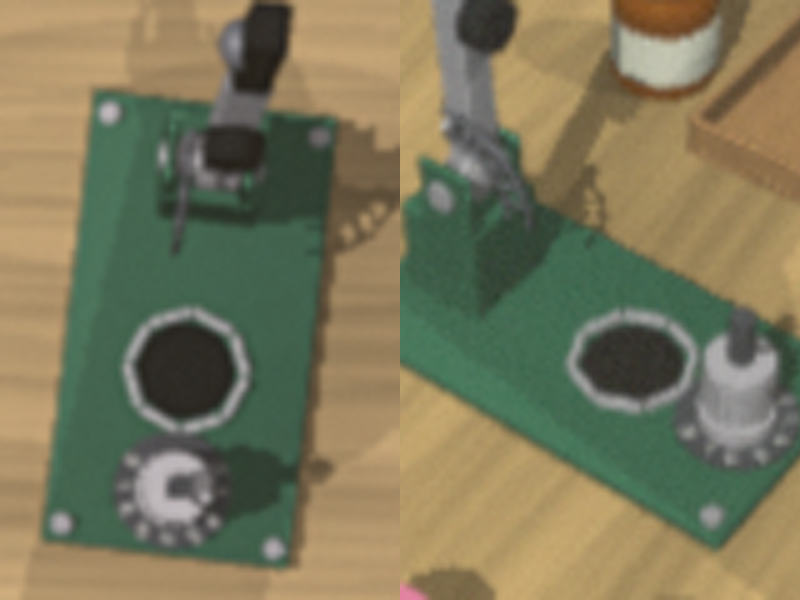

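Call:
move_arm(
  motion=[
    [91,[0.5,1,0.05],[0,0,-0.34]],
    [91,[0.5,1,0.05],[0,0,-0.34]],
    [91,[0.5,1,0.05],[0,0,-0.34]],
    [91,[0.5,1,0.05],[0,0,-0.34]],
    [91,[0.5,1,0.05],[0,0,-0.34]],
    [91,[0.5,1,0.05],[0,0,-0.34]],
    [91,[0.5,1,0.05],[0,0,-0.34]],
    [91,[0.5,1,0.05],[0,0,-0.34]],
    [91,[0.5,1,0.05],[0,0,-0.34]],
    [91,[0.5,1,0.05],[0,0,-0.34]],
    [91,[0.5,1,0.05],[0,0,-0.34]],
    [91,[0.5,1,0.05],[0,0,-0.34]],
    [91,[0.5,1,0.05],[0,0,-0.34]],
    [91,[0.5,1,0.05],[0,0,-0.34]],
    [91,[0.5,1,0.05],[0,0,-0.34]],
    [91,[0.5,1,0.05],[0,0,-0.34]],
    [91,[0.5,1,0.05],[0,0,-0.34]],
    [91,[0.5,1,0.05],[0,0,-0.34]],
    [91,[0.5,1,0.05],[0,0,-0.34]],
    [91,[0.5,1,0.05],[0,0,-0.34]],
  ],
)

```text
time_s: 1.77
ee_pos: [467.6, -30.9, 238.8]
ee_rot: [180.0, 0.0, -5.0]
force: [0.5, -1.1, -0.0]
gripper_width: 91.0
gripper_force: 0.0
```

Run:
```python
from h import *
s=state();print(s['ee_pos'],s['ee_rot'],s['qpos'])
C=cam('wrist');K,R,t=C;print(K[0,0],-R.T@t,R[2])
I=grab_frame('wrist');cv2.imwrite('pics/w1.png',I)
np.save('w1.npy',np.array([0])); import pickle;pickle.dump(C,open('w1.pkl','wb'))
print('sleeve exp',proj(C,(490,1.5,65)),'nest',proj(C,(561.8,-5.3,12)))
```

```text
[467.5675648  -30.92733184 238.75721081] [ 1.79990067e+02  3.68366638e-02 -5.03659633e+00] [-5.18342065e+00  7.73523494e+00  1.00186556e+02 -1.05365723e-02
  7.21150207e+01  8.98564116e+01]
338.71028308659163 [549.59385128 -38.08887167 409.40289996] [-0.28867702  0.02484679 -0.95710408]
sleeve exp [291.26488509 161.34702018] nest [294.27470038  88.7123919 ]
```

View pics/w1.png

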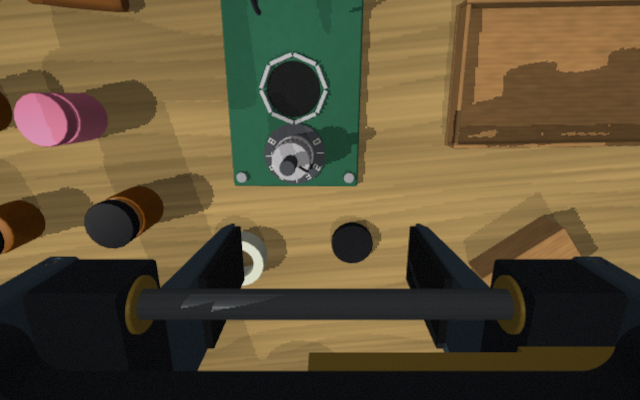

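Run:
```python
import cv2
I=cv2.imread('pics/w1.png');cv2.imwrite('pics/w1c.png',cv2.resize(I[115:190,255:335],None,fx=7,fy=7,interpolation=cv2.INTER_CUBIC))
```

```text
(no output)
```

View pics/w1c.png

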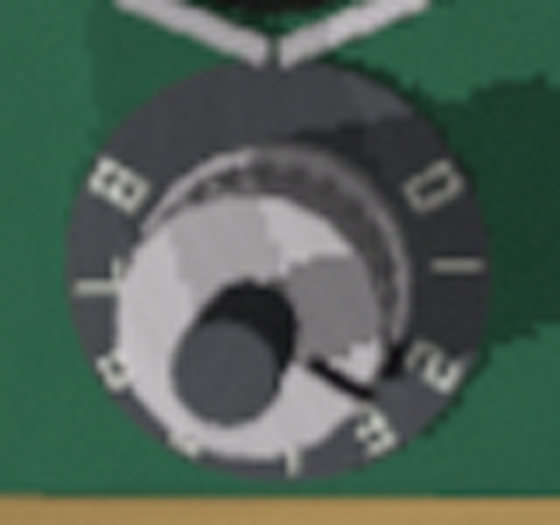

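Run:
```python
from h import *
import pickle
C=pickle.load(open('w1.pkl','rb'))
for z in (12,20,29): print(ray(C,294.7,153.4,z))
print('sleevetop',ray(C,255+255/7,115+325/7,65))
print('nest ring',ray(C,294.2,88.3,15))
I=cv2.imread('pics/w1.png');CT=cam('top')
print('nest top',ray(CT,346.7,183.6,12))
# big jar lid screws etc: corners of plate
for p in [(233,185),(357,186)]: print(ray(C,*p,12))
```

```text
[489.85715572   2.46296977  12.        ]
[491.05969743   1.64663267  20.        ]
[492.41255686   0.72825343  29.        ]
sleevetop [489.90111239   1.34244626  65.        ]
nest ring [562.14597815  -5.51472471  15.        ]
nest top [562.50266792  -5.18794886  12.        ]
[458.34507725  81.15490586  12.        ]
[443.84364688 -68.16770371  12.        ]
```

Call:
move_arm(
  motion=[
    [91,[0.08,0.11,-0.3],[0,0,0.94]],
    [91,[0.08,0.11,-0.3],[0,0,0.94]],
    [91,[0.08,0.11,-0.3],[0,0,0.94]],
    [91,[0.08,0.11,-0.3],[0,0,0.94]],
    [91,[0.08,0.11,-0.3],[0,0,0.94]],
    [91,[0.08,0.11,-0.3],[0,0,0.94]],
    [91,[0.08,0.11,-0.3],[0,0,0.94]],
    [91,[0.08,0.11,-0.3],[0,0,0.94]],
    [91,[0.08,0.11,-0.3],[0,0,0.94]],
    [91,[0.08,0.11,-0.3],[0,0,0.94]],
    [91,[0.08,0.11,-0.3],[0,0,0.94]],
    [91,[0.08,0.11,-0.3],[0,0,0.94]],
    [91,[0,0,0],[0,0,0]],
    [91,[0,0,0],[0,0,0]],
    [91,[0,0,0],[0,0,0]],
    [91,[0,0,0],[0,0,0]],
  ],
)

```text
time_s: 3.15
ee_pos: [491.6, 0.5, 149.4]
ee_rot: [180.0, -0.0, 40.1]
force: [-0.0, 0.3, -0.2]
gripper_width: 91.4
gripper_force: 0.0
```

Call:
move_arm(
  motion=[
    [91,[-0.05,0.04,-0.48],[0,0,0]],
    [91,[0,0,-0.48],[0,0,0]],
    [91,[0,0,-0.48],[0,0,0]],
    [91,[0,0,-0.48],[0,0,0]],
    [91,[0,0,-0.48],[0,0,0]],
    [91,[0,0,-0.48],[0,0,0]],
    [91,[0,0,-0.48],[0,0,0]],
    [91,[0,0,-0.48],[0,0,0]],
    [91,[0,0,-0.48],[0,0,0]],
    [36,[0,0,0],[0,0,0]],
    [36,[0,0,0],[0,0,0]],
    [36,[0,0,0],[0,0,0]],
    [36,[0,0,0],[0,0,0]],
    [36,[0,0,0],[0,0,0]],
    [36,[0,0,0],[0,0,0]],
    [36,[0,0,0],[0,0,0]],
    [36,[0,0,0],[0,0,0]],
  ],
  grip_force=40,
)

```text
time_s: 4.57
ee_pos: [489.8, 2.1, 41.2]
ee_rot: [-179.9, -0.0, 40.1]
force: [-5.7, 11.1, 5.3]
gripper_width: 40.5
gripper_force: 5.7
```

Call:
move_arm(
  motion=[
    [36,[0,0,0],[0,0,0]],
    [36,[0,0,0],[0,0,0]],
    [36,[0,0,0],[0,0,0]],
    [36,[0,0,0],[0,0,0]],
  ],
)

```text
time_s: 4.9
ee_pos: [489.5, 2.4, 41.2]
ee_rot: [-179.9, 0.0, 40.1]
force: [-3.0, 4.7, 4.7]
gripper_width: 39.2
gripper_force: 40.0
```

Call:
move_arm(
  motion=[
    [36,[0,0,0],[0,0,-1]],
    [36,[0,0,0],[0,0,-1]],
    [36,[0,0,0],[0,0,-1]],
    [36,[0,0,0],[0,0,-1]],
    [36,[0,0,0],[0,0,-1]],
    [36,[0,0,0],[0,0,-1]],
    [36,[0,0,0],[0,0,-1]],
    [36,[0,0,0],[0,0,-1]],
    [36,[0,0,0],[0,0,-1]],
    [36,[0,0,0],[0,0,-1]],
    [36,[0,0,0],[0,0,-1]],
    [36,[0,0,0],[0,0,-1]],
    [36,[0,0,0],[0,0,-1]],
    [36,[0,0,0],[0,0,-1]],
    [36,[0,0,0],[0,0,-1]],
    [36,[0,0,0],[0,0,0]],
    [36,[0,0,0],[0,0,0]],
    [36,[0,0,0],[0,0,0]],
    [36,[0,0,0],[0,0,0]],
  ],
)

```text
time_s: 6.48
ee_pos: [489.5, 2.8, 41.2]
ee_rot: [-179.9, 0.1, -19.9]
force: [-3.4, 5.8, 5.3]
gripper_width: 39.3
gripper_force: 40.0
```

```bash
python3 -c "
from h import *
s=state();print(s['torque'],s['force'],s['ee_pos'],s['ee_rot'])"
```

```text
[ 1.18849046  0.54825826 -0.04977257] [-3.41187671  5.82854272  5.29458165] [489.45413404   2.79952742  41.15916263] [-1.79928963e+02  1.13663099e-01 -1.99245460e+01]
```

Call:
move_arm(
  motion=[
    [91,[0,0,0],[0,0,0]],
    [91,[0,0,0],[0,0,0]],
    [91,[0,0,0],[0,0,0]],
    [91,[0,0,0],[0,0,0]],
    [91,[0,0,0.5],[0,0,0]],
    [91,[0,0,1],[0,0,0]],
    [91,[0,0,1],[0,0,0]],
    [91,[0,0,1],[0,0,0]],
    [91,[0,0,1],[0,0,0.6]],
    [91,[0,0,1],[0,0,0.6]],
    [91,[-0.3,0,1],[0,0,0.6]],
    [91,[-0.3,0,0.5],[0,0,0.6]],
    [91,[-0.3,0,0.5],[0,0,0.6]],
    [91,[-0.3,0,0.5],[0,0,0.6]],
    [91,[0,0,0],[0,0,0]],
  ],
)

```text
time_s: 7.73
ee_pos: [460.5, 1.4, 243.3]
ee_rot: [180.0, -0.3, -5.4]
force: [1.0, -0.6, 0.7]
gripper_width: 91.0
gripper_force: 0.0
```

Run:
```python
from h import *
C=cam('wrist');I=grab_frame('wrist');u,v=proj(C,(490,1.5,40)).astype(int);print(u,v,state()['ee_pos'])
cv2.imwrite('pics/w2c.png',cv2.resize(I[max(0,v-45):v+45,u-45:u+45],None,fx=6,fy=6,interpolation=cv2.INTER_CUBIC))
```

```text
321 148 [460.63435131   1.43765492 241.97818439]
```

View pics/w2c.png

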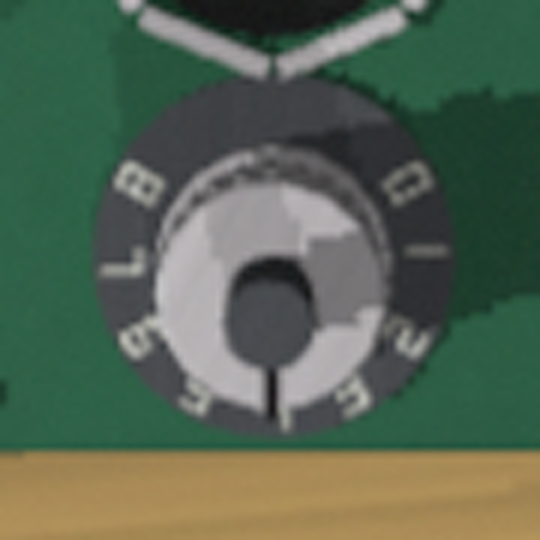

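Call:
move_arm(
  motion=[
    [91,[-0.25,1,0],[0,0,0]],
    [91,[-0.25,1,0],[0,0,0]],
    [91,[-0.25,1,0],[0,0,0]],
    [91,[-0.25,1,0],[0,0,0]],
    [91,[-0.25,1,0],[0,0,0]],
    [91,[-0.25,1,0],[0,0,0]],
    [91,[-0.25,1,0],[0,0,0]],
    [91,[-0.25,1,0],[0,0,0]],
    [91,[0,0,0],[0,0,0]],
    [91,[0,0,0],[0,0,0]],
    [91,[0,0,0],[0,0,0]],
  ],
)

```text
time_s: 8.7
ee_pos: [410.2, 201.2, 240.1]
ee_rot: [179.9, 0.1, -5.5]
force: [-1.0, -0.4, 0.7]
gripper_width: 91.5
gripper_force: 0.0
```

```bash
cat >> h.py <<'E'
def lids(I,C,xy,z=72.,rad=60,thr=75,name=None):
    """lid top near xy: dark blob's circle, cast on plane z"""
    hsv=cv2.cvtColor(I,cv2.COLOR_BGR2HSV)
    m=((hsv[...,2]<thr)&(hsv[...,1]<95)).astype(np.uint8)
    m=cv2.morphologyEx(m,cv2.MORPH_OPEN,np.ones((3,3)))
    n,l,st,ce=cv2.connectedComponentsWithStats(m)
    u,v=proj(C,(xy[0],xy[1],z));out=[]
    for i in range(1,n):
        if np.hypot(*(ce[i]-(u,v)))<rad and st[i][4]>80:
            p=np.argwhere(l==i)[:,::-1]
            w=np.array([ray(C,*q,z)[:2] for q in p],np.float32)
            print(st[i],ce[i].round(1),'mean',w.mean(0).round(1),'circ',np.round(cv2.minEnclosingCircle(w)[0],1),round(cv2.minEnclosingCircle(w)[1],1),'box',w.min(0).round(1),w.max(0).round(1))
E
python3 - <<'E'
from h import *
s=state();C=cam('wrist');I=grab_frame('wrist');print(s['ee_pos'],s['ee_rot'])
cv2.imwrite('pics/w3.png',I);lids(I,C,(440,199))
T=grab_frame('top');CT=cam('top');print('top')
for xy in [(440,199),(435,355),(570,346)]: lids(T,CT,xy,rad=12)
E
```

```text
[410.23182843 201.22707642 240.09635208] [ 1.79915044e+02  5.74466945e-02 -5.47467522e+00]
[ 294  127   52   51 2053] [319.7 152.3] mean [440.1 203.1] circ [439.8 203.3] 25.9 box [414.4 177.6] [465.3 228.7]
top
[212 215  23  13 191] [221.5 220.3] mean [443.1 353.5] circ [439.7 347.8] 33.6 box [423.2 318. ] [458.2 380.7]
[216 168  17  16 222] [224.5 175.4] mean [571.8 350.3] circ [571.4 350.4] 24.7 box [549.7 328.3] [593.5 374.8]
```

View pics/w3.png

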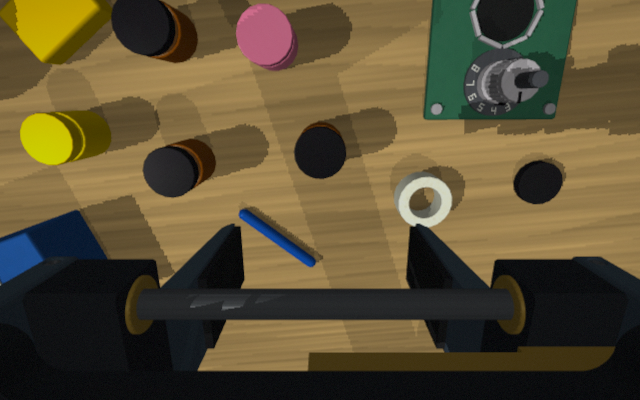

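Call:
move_arm(
  motion=[
    [91,[0.4,0.03,-1],[0,0,0]],
    [91,[0.4,0.03,-1],[0,0,0]],
    [91,[0.4,0.02,-1],[0,0,0]],
    [91,[0,0,-1],[0,0,0]],
    [91,[0,0,-0.8],[0,0,0]],
    [91,[0,0,-0.8],[0,0,0]],
    [91,[0,0,-0.8],[0,0,0]],
    [91,[0,0,-0.8],[0,0,0]],
    [91,[0,0,-0.8],[0,0,0]],
    [91,[0,0,-0.6],[0,0,0]],
    [91,[0,0,-0.6],[0,0,0]],
    [91,[0,0,0],[0,0,0]],
    [50,[0,0,0],[0,0,0]],
    [50,[0,0,0],[0,0,0]],
    [50,[0,0,0],[0,0,0]],
    [50,[0,0,0],[0,0,0]],
    [50,[0,0,0],[0,0,0]],
    [50,[0,0,0],[0,0,0]],
    [50,[0,0,0],[0,0,0]],
    [50,[0,0,0],[0,0,0]],
  ],
  grip_force=20,
)

```text
time_s: 10.47
ee_pos: [440.4, 203.7, 11.5]
ee_rot: [-180.0, -0.0, -5.4]
force: [0.2, -1.6, 4.9]
gripper_width: 54.1
gripper_force: 20.0
```

Call:
move_arm(
  motion=[
    [50,[0,0,0.5],[0,0,0]],
    [50,[0,0,1],[0,0,0]],
    [50,[0,0,1],[0,0,0]],
    [50,[0,0,1],[0,0,0]],
    [50,[0.2,0,1],[0,0,0]],
    [50,[0.6,-0.9,0],[0,0,0]],
    [50,[0.6,-0.9,0],[0,0,0]],
    [50,[0.6,-0.9,0],[0,0,0]],
    [50,[0.6,-0.9,0],[0,0,0]],
    [50,[0.6,-0.95,0],[0,0,0]],
    [50,[0.6,-0.95,0],[0,0,0]],
    [50,[0.6,-0.95,0],[0,0,0]],
    [50,[0.47,-0.95,0],[0,0,0]],
    [50,[0,-0.95,0],[0,0,0]],
    [50,[0,0,0],[0,0,0]],
    [50,[0,0,-1],[0,0,0]],
    [50,[0,0,-1],[0,0,0]],
    [50,[0,0,0],[0,0,0]],
    [50,[0,0,0],[0,0,0]],
    [50,[0,0,0],[0,0,0]],
  ],
)

```text
time_s: 12.13
ee_pos: [562.4, -4.7, 74.1]
ee_rot: [-180.0, -0.0, -5.4]
force: [0.6, 0.3, -2.1]
gripper_width: 53.4
gripper_force: 20.0
```

Call:
move_arm(
  motion=[
    [50,[0,-0.03,-0.6],[0,0,0]],
    [50,[0,0,-0.5],[0,0,0]],
    [50,[0,0,-0.4],[0,0,0]],
    [50,[0,0,-0.3],[0,0,0]],
    [50,[0,0,-0.15],[0,0,0]],
    [50,[0,0,0],[0,0,0]],
    [50,[0,0,0],[0,0,0]],
    [50,[0,0,0],[0,0,0]],
  ],
)

```text
time_s: 12.8
ee_pos: [562.6, -5.8, 25.4]
ee_rot: [-180.0, -0.1, -5.5]
force: [0.2, -0.4, -2.6]
gripper_width: 54.0
gripper_force: 20.0
```

Call:
move_arm(
  motion=[
    [50,[0,0,-0.08],[0,0,0]],
    [50,[0,0,0],[0,0,0]],
    [66,[0,0,0],[0,0,0]],
    [66,[0,0,0],[0,0,0]],
    [66,[0,0,0],[0,0,0]],
    [66,[0,0,0],[0,0,0]],
    [66,[0,0,0.4],[0,0,0]],
    [66,[0,0,0.8],[0,0,0]],
    [66,[0,0,1],[0,0,0]],
    [66,[-0.3,0,1],[0,0,0]],
    [66,[-0.6,0,1],[0,0,0]],
    [66,[-0.6,0,1],[0,0,0]],
    [66,[-0.6,0,1],[0,0,0]],
    [66,[0,0,1],[0,0,0]],
    [66,[0,0,1],[0,0,0]],
    [66,[0,0,0],[0,0,0]],
    [66,[0,0,0],[0,0,0]],
  ],
)

```text
time_s: 14.22
ee_pos: [510.1, -5.8, 229.9]
ee_rot: [-180.0, -0.3, -5.5]
force: [-0.4, 0.1, -1.5]
gripper_width: 66.2
gripper_force: 0.0
```

Run:
```python
from h import *
s=state();C=cam('wrist');I=grab_frame('wrist');print(s['ee_pos'],s['ee_rot'])
cv2.imwrite('pics/w4.png',I);lids(I,C,(562,-5),z=84)
T=grab_frame('top');S=grab_frame('side')
cv2.imwrite('pics/top4.png',T);cv2.imwrite('pics/side4.png',S)
a=cv2.resize(S[90:250,250:370],None,fx=3.5,fy=3.5,interpolation=cv2.INTER_CUBIC);print(a.shape)
b=cv2.resize(I[0:200,220:420],None,fx=1.9,fy=2.8,interpolation=cv2.INTER_CUBIC);print(b.shape)
cv2.imwrite('pics/c4.png',np.hstack([a,b]))
```

```text
[510.11125824  -5.84115699 229.89385145] [-179.99004573   -0.25057612   -5.46273315]
[ 291  105   59   83 3132] [319.9 139.7] mean [555.6  -5.7] circ [547.7 -11.4] 43.4 box [508.2 -31.6] [587.3  20. ]
(560, 420, 3)
(560, 380, 3)
```

View pics/c4.png

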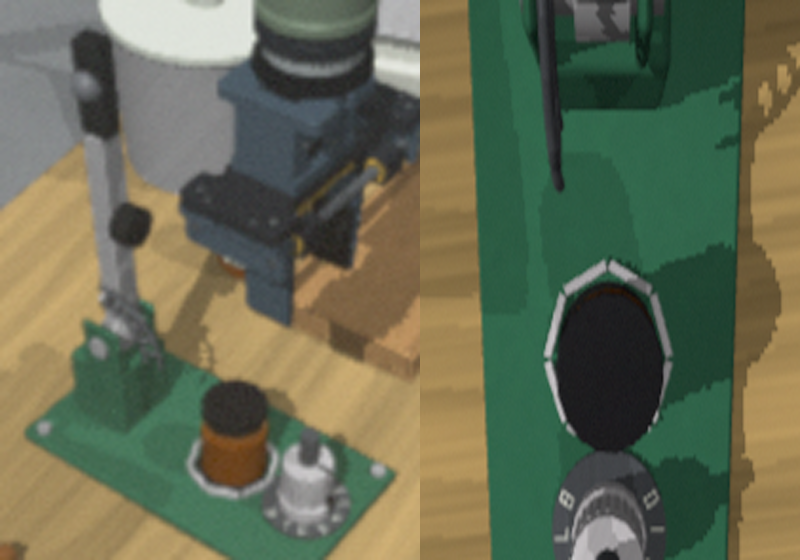

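Call:
move_arm(
  motion=[
    [66,[0,0,0.85],[0,0,0]],
    [66,[0,0,0.85],[0,0,0]],
    [66,[0,0,0.85],[0,0,0]],
    [66,[0,0,0.85],[0,0,0]],
    [66,[0.8,-0.07,0],[0,0,0]],
    [66,[0.8,-0.07,0],[0,0,0]],
    [66,[0.8,-0.07,0],[0,0,0]],
    [66,[0.8,-0.07,0],[0,0,0]],
    [66,[0.8,-0.07,0],[0,0,0]],
    [66,[0.8,-0.07,0],[0,0,0]],
    [66,[0,0,0],[0,0,0]],
    [66,[0,0,0],[0,0,0]],
  ],
)

```text
time_s: 15.37
ee_pos: [629.4, -16.4, 310.3]
ee_rot: [180.0, 0.3, -5.5]
force: [-0.6, 0.2, 0.4]
gripper_width: 66.3
gripper_force: 0.0
```

Run:
```python
from h import *
s=state();C=cam('wrist');I=grab_frame('wrist');print(s['ee_pos'],s['ee_rot'],s['qpos'])
cv2.imwrite('pics/w5.png',I);cv2.imwrite('pics/side5.png',grab_frame('side'))
CS=cam('side');print(proj(C,(683,-17,333)),proj(CS,(683+.5,-17+12,333)))
```

```text
[629.37116055 -16.37642951 310.33548321] [179.98281238   0.25917639  -5.46741577] [-2.53505855e+00  2.13770762e+01  7.14023498e+01 -3.91027186e-03
  8.74802903e+01  9.29324991e+01]
[314.63304575 165.86190205] [273.76355526 113.84862715]
```

View pics/w5.png

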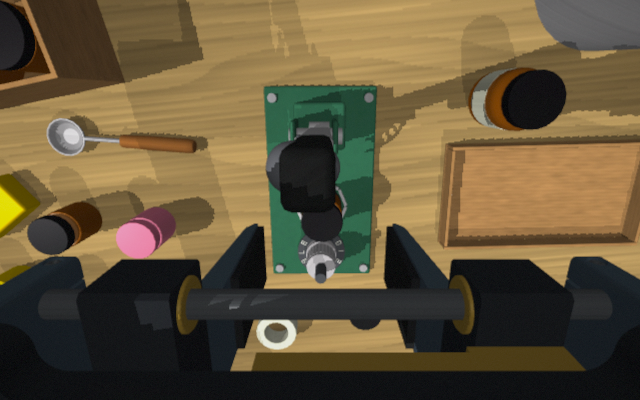

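Call:
move_arm(
  motion=[
    [66,[0.6,-0.01,0.05],[0,0,0]],
    [66,[0.6,-0.01,0.05],[0,0,0]],
    [66,[0.6,-0.01,0.05],[0,0,0]],
    [66,[0.35,0,0],[0,0,0]],
    [66,[0,0,0],[0,0,0]],
    [66,[0,0,0],[0,0,0]],
    [20,[0,0,0],[0,0,0]],
    [20,[0,0,0],[0,0,0]],
    [20,[0,0,0],[0,0,0]],
    [20,[0,0,0],[0,0,0]],
    [20,[0,0,0],[0,0,0]],
    [20,[0,0,0],[0,0,0]],
    [20,[0,0,0],[0,0,0]],
    [20,[0,0,0],[0,0,0]],
    [20,[0,0,0],[0,0,0]],
    [20,[0,0,0],[0,0,0]],
  ],
  grip_force=40,
)

```text
time_s: 16.8
ee_pos: [682.9, -16.4, 316.9]
ee_rot: [-179.9, 0.0, -5.4]
force: [-1.6, 4.1, 2.7]
gripper_width: 22.2
gripper_force: 40.0
```

Run:
```python
from h import *
s=state();print(s['ee_pos'],s['ee_rot'],s['qpos'],s['force'])
import math
# TCP deltas along arc: press yaw -5.5; lever angle a from 0; grip = pivot + 228*(sin(0.05-a), cos(.05-a))
y=math.radians(-5.5); N=36
A=np.linspace(0,1.613,N+1); x=228*np.sin(.05-A);z=228*np.cos(.05-A)
d=np.c_[np.diff(x)*math.cos(y),np.diff(x)*math.sin(y),np.diff(z)]/25
print([[round(float(q),2) for q in r] for r in d]); print(d.sum(0)*25)
```

```text
[682.91821704 -16.39593407 316.8523725 ] [-1.79944791e+02  1.73430239e-02 -5.42585261e+00] [-2.36747704e+00  2.66739035e+01  6.21456639e+01  5.60677616e-02
  9.11948048e+01  9.30595460e+01] [-1.56980032  4.10650458  2.65553856]
[[-0.41, 0.04, 0.01], [-0.41, 0.04, -0.01], [-0.41, 0.04, -0.03], [-0.4, 0.04, -0.04], [-0.4, 0.04, -0.06], [-0.4, 0.04, -0.08], [-0.39, 0.04, -0.1], [-0.39, 0.04, -0.12], [-0.38, 0.04, -0.13], [-0.38, 0.04, -0.15], [-0.37, 0.04, -0.17], [-0.36, 0.03, -0.18], [-0.35, 0.03, -0.2], [-0.35, 0.03, -0.22], [-0.34, 0.03, -0.23], [-0.33, 0.03, -0.25], [-0.31, 0.03, -0.26], [-0.3, 0.03, -0.27], [-0.29, 0.03, -0.29], [-0.28, 0.03, -0.3], [-0.26, 0.03, -0.31], [-0.25, 0.02, -0.32], [-0.23, 0.02, -0.33], [-0.22, 0.02, -0.34], [-0.2, 0.02, -0.35], [-0.19, 0.02, -0.36], [-0.17, 0.02, -0.37], [-0.15, 0.01, -0.38], [-0.14, 0.01, -0.38], [-0.12, 0.01, -0.39], [-0.1, 0.01, -0.4], [-0.08, 0.01, -0.4], [-0.07, 0.01, -0.4], [-0.05, 0.0, -0.41], [-0.03, 0.0, -0.41], [-0.01, 0.0, -0.41]]
[-238.28622505   22.94435381 -225.93751487]
```

Call:
move_arm(
  motion=[
    [20,[-0.41,0.04,0.01],[0,0,0]],
    [20,[-0.41,0.04,-0.01],[0,0,0]],
    [20,[-0.41,0.04,-0.03],[0,0,0]],
    [20,[-0.4,0.04,-0.04],[0,0,0]],
    [20,[-0.4,0.04,-0.06],[0,0,0]],
    [20,[-0.4,0.04,-0.08],[0,0,0]],
  ],
)

```text
time_s: 17.3
ee_pos: [624.7, -11.0, 312.4]
ee_rot: [-180.0, -0.5, -5.4]
force: [4.3, 3.6, 3.6]
gripper_width: 22.4
gripper_force: 40.0
```

Run:
```python
from h import *
s=state();print(s['force'],s['torque'],s['gripper_width'])
S=grab_frame('side');cv2.imwrite('pics/side6.png',cv2.resize(S[60:260,220:400],None,fx=3,fy=3))
```

```text
[4.31632299 3.56935788 3.5859634 ] [ 0.47317515 -0.96364046  0.11911972] 22.362332522736274
```

View pics/side6.png

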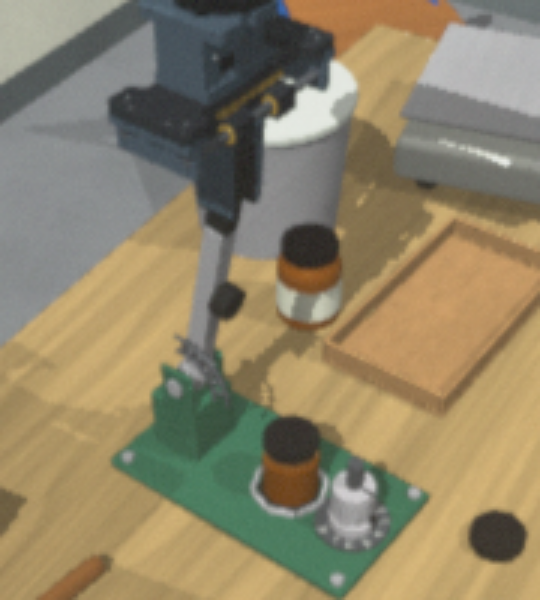

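The lever swings with the gripper, at about 0.27 rad, and the jar is sitting in the nest. I continue the swing down.

Call:
move_arm(
  motion=[
    [20,[-0.39,0.04,-0.1],[0,0,0]],
    [20,[-0.39,0.04,-0.12],[0,0,0]],
    [20,[-0.38,0.04,-0.13],[0,0,0]],
    [20,[-0.38,0.04,-0.15],[0,0,0]],
    [20,[-0.37,0.04,-0.17],[0,0,0]],
    [20,[-0.36,0.03,-0.18],[0,0,0]],
    [20,[-0.35,0.03,-0.2],[0,0,0]],
    [20,[-0.35,0.03,-0.22],[0,0,0]],
    [20,[-0.34,0.03,-0.23],[0,0,0]],
    [20,[-0.33,0.03,-0.25],[0,0,0]],
    [20,[-0.31,0.03,-0.26],[0,0,0]],
    [20,[-0.3,0.03,-0.27],[0,0,0]],
    [20,[-0.29,0.03,-0.29],[0,0,0]],
    [20,[-0.28,0.03,-0.3],[0,0,0]],
    [20,[-0.26,0.03,-0.31],[0,0,0]],
    [20,[-0.25,0.02,-0.32],[0,0,0]],
    [20,[-0.23,0.02,-0.33],[0,0,0]],
    [20,[-0.22,0.02,-0.34],[0,0,0]],
    [20,[-0.2,0.02,-0.35],[0,0,0]],
  ],
)

```text
time_s: 18.93
ee_pos: [471.6, 3.3, 198.4]
ee_rot: [180.0, 0.1, -5.5]
force: [-4.5, 2.9, 5.5]
gripper_width: 22.3
gripper_force: 40.0
```

Call:
move_arm(
  motion=[
    [20,[-0.19,0.02,-0.36],[0,0,0]],
    [20,[-0.17,0.02,-0.37],[0,0,0]],
    [20,[-0.15,0.01,-0.38],[0,0,0]],
    [20,[-0.14,0.01,-0.38],[0,0,0]],
    [20,[-0.12,0.01,-0.39],[0,0,0]],
    [20,[-0.1,0.01,-0.4],[0,0,0]],
    [20,[-0.08,0.01,-0.4],[0,0,0]],
    [20,[-0.07,0.01,-0.4],[0,0,0]],
    [20,[-0.05,0,-0.41],[0,0,0]],
    [20,[-0.03,0,-0.41],[0,0,0]],
    [20,[-0.01,0,-0.41],[0,0,0]],
    [20,[0,0,0],[0,0,0]],
    [20,[0,0,0],[0,0,0]],
  ],
)

```text
time_s: 20.02
ee_pos: [443.8, 5.8, 89.7]
ee_rot: [180.0, 0.2, -5.5]
force: [-2.0, 4.3, -1.3]
gripper_width: 21.8
gripper_force: 40.0
```

Call:
move_arm(
  motion=[
    [20,[0,0,-0.1],[0,0,0]],
    [20,[0,0,-0.1],[0,0,0]],
    [20,[0,0,0],[0,0,0]],
    [20,[0,0,0],[0,0,0]],
    [20,[0,0,0],[0,0,0]],
  ],
)

```text
time_s: 20.43
ee_pos: [444.0, 5.8, 87.3]
ee_rot: [180.0, 0.1, -5.5]
force: [-10.0, 5.3, 20.5]
gripper_width: 21.9
gripper_force: 40.0
```

Run:
```python
from h import *
s=state();print(s['force'],s['torque'],s['gripper_width'],s['ee_pos'])
S=grab_frame('side');cv2.imwrite('pics/side7.png',cv2.resize(S[110:280,230:400],None,fx=3.5,fy=3.5))
```

```text
[-10.03516101   5.25689355  20.52934069] [0.59210146 1.52007694 0.12062924] 21.93213737789963 [443.98713548   5.78284437  87.33438646]
```

View pics/side7.png

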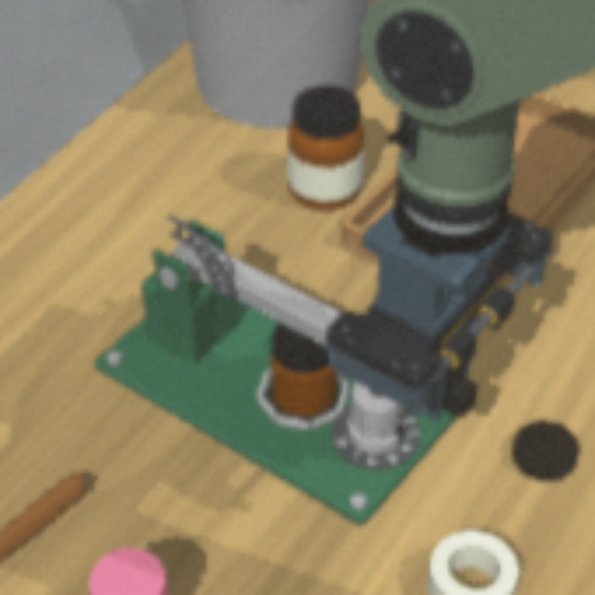

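Call:
move_arm(
  motion=[
    [20,[0,0,-0.1],[0,0,0]],
    [20,[0,0,0],[0,0,0]],
    [20,[0,0,0],[0,0,0]],
  ],
)

```text
time_s: 20.73
ee_pos: [444.2, 5.8, 85.6]
ee_rot: [180.0, 0.1, -5.5]
force: [-11.1, 4.0, 27.1]
gripper_width: 22.4
gripper_force: 40.0
```

Call:
move_arm(
  motion=[
    [20,[0,0,0.1],[0,0,0]],
    [20,[0.01,0,0.41],[0,0,0]],
    [20,[0.03,0,0.41],[0,0,0]],
    [20,[0.05,0,0.41],[0,0,0]],
    [20,[0.07,-0.01,0.4],[0,0,0]],
    [20,[0.08,-0.01,0.4],[0,0,0]],
    [20,[0.1,-0.01,0.4],[0,0,0]],
    [20,[0.12,-0.01,0.39],[0,0,0]],
    [20,[0.14,-0.01,0.38],[0,0,0]],
    [20,[0.15,-0.01,0.38],[0,0,0]],
    [20,[0.17,-0.02,0.37],[0,0,0]],
    [20,[0.19,-0.02,0.36],[0,0,0]],
    [20,[0.2,-0.02,0.35],[0,0,0]],
    [20,[0.22,-0.02,0.34],[0,0,0]],
    [20,[0.23,-0.02,0.33],[0,0,0]],
    [20,[0.25,-0.02,0.32],[0,0,0]],
    [20,[0.26,-0.03,0.31],[0,0,0]],
    [20,[0.28,-0.03,0.3],[0,0,0]],
  ],
)

```text
time_s: 22.23
ee_pos: [506.2, 0.0, 241.0]
ee_rot: [180.0, 0.5, -5.5]
force: [-5.9, 3.0, -2.6]
gripper_width: 22.3
gripper_force: 40.0
```

Call:
move_arm(
  motion=[
    [20,[0.29,-0.03,0.29],[0,0,0]],
    [20,[0.3,-0.03,0.27],[0,0,0]],
    [20,[0.31,-0.03,0.26],[0,0,0]],
    [20,[0.33,-0.03,0.25],[0,0,0]],
    [20,[0.34,-0.03,0.23],[0,0,0]],
    [20,[0.35,-0.03,0.22],[0,0,0]],
    [20,[0.35,-0.03,0.2],[0,0,0]],
    [20,[0.36,-0.03,0.18],[0,0,0]],
    [20,[0.37,-0.04,0.17],[0,0,0]],
    [20,[0.38,-0.04,0.15],[0,0,0]],
    [20,[0.38,-0.04,0.13],[0,0,0]],
    [20,[0.39,-0.04,0.12],[0,0,0]],
    [20,[0.39,-0.04,0.1],[0,0,0]],
    [20,[0.4,-0.04,0.08],[0,0,0]],
    [20,[0.4,-0.04,0.06],[0,0,0]],
    [20,[0.4,-0.04,0.04],[0,0,0]],
    [20,[0.41,-0.04,0.03],[0,0,0]],
    [20,[0.41,-0.04,0.01],[0,0,0]],
    [20,[0.41,-0.04,-0.01],[0,0,0]],
    [20,[0,0,0],[0,0,0]],
  ],
)

```text
time_s: 23.9
ee_pos: [685.3, -16.6, 313.1]
ee_rot: [-179.9, -0.2, -5.5]
force: [2.7, 4.7, 5.4]
gripper_width: 21.8
gripper_force: 40.0
```

Call:
move_arm(
  motion=[
    [20,[0.15,0,0],[0,0,0]],
    [20,[0.1,0,0],[0,0,0]],
    [20,[0,0,0],[0,0,0]],
    [20,[0,0,0],[0,0,0]],
  ],
)

```text
time_s: 24.23
ee_pos: [689.5, -17.0, 312.9]
ee_rot: [180.0, -0.1, -5.5]
force: [-2.4, 3.0, 5.4]
gripper_width: 22.5
gripper_force: 40.0
```

Call:
move_arm(
  motion=[
    [20,[0.15,0,0],[0,0,0]],
    [20,[0.15,0,0],[0,0,0]],
    [20,[0,0,0],[0,0,0]],
    [20,[0,0,0],[0,0,0]],
  ],
)

```text
time_s: 24.57
ee_pos: [690.4, -17.1, 312.7]
ee_rot: [179.9, 0.9, -5.5]
force: [-18.7, 2.6, 8.5]
gripper_width: 22.3
gripper_force: 40.0
```

Run:
```python
from h import *
s=state();print(s['force'],s['torque'],s['gripper_width'],s['ee_pos'])
a=cv2.imread('pics/side4.png')[80:230,240:330];b=grab_frame('side')[80:230,240:330]
cv2.imwrite('pics/lev.png',cv2.resize(np.hstack([a,b]),None,fx=4,fy=4))
```

```text
[-18.67253451   2.55572116   8.45637179] [ 0.61144759  3.55224403 -0.09880092] 22.32423110933515 [690.36432674 -17.10244024 312.65243516]
```

View pics/lev.png

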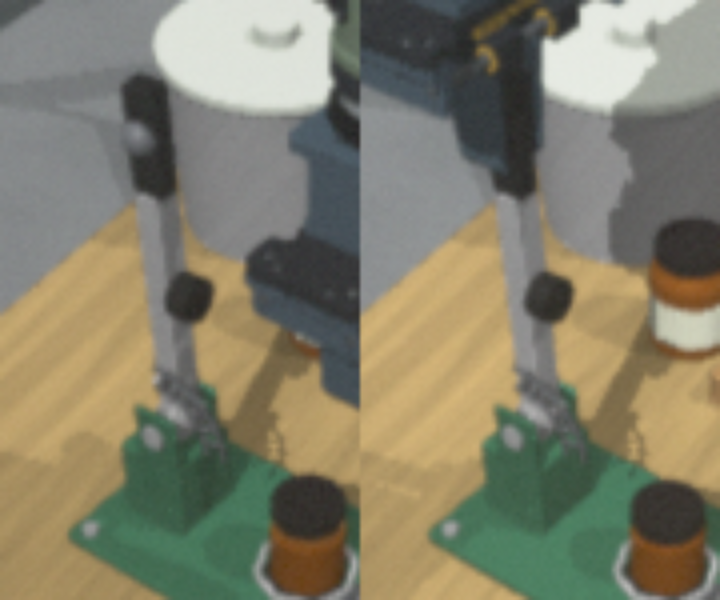

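Call:
move_arm(
  motion=[
    [70,[0,0,0],[0,0,0]],
    [70,[0,0,0],[0,0,0]],
    [70,[0,0,0],[0,0,0]],
    [70,[-0.5,0.05,0],[0,0,0]],
    [70,[-1,0.09,0],[0,0,0]],
    [70,[-1,0.09,0],[0,0,0]],
    [70,[-1,0.09,0],[0,0,0]],
    [70,[-1,0.09,0],[0,0,0]],
    [70,[-0.8,0.05,0],[0,0,0]],
    [70,[0,0,-1],[0,0,0]],
    [70,[0,0,-1],[0,0,0]],
    [70,[0,0,-1],[0,0,0]],
    [70,[0,0,-1],[0,0,0]],
    [70,[0,0,-1],[0,0,0]],
    [70,[0,0,-1],[0,0,0]],
    [70,[0,0,0],[0,0,0]],
    [70,[0,0,0],[0,0,0]],
  ],
)

```text
time_s: 26.03
ee_pos: [564.4, -6.4, 160.8]
ee_rot: [179.9, 0.1, -5.5]
force: [0.5, -0.6, -0.0]
gripper_width: 70.2
gripper_force: 0.0
```

Call:
move_arm(
  motion=[
    [70,[-0.08,0.02,-1],[0,0,0]],
    [70,[0,0,-1],[0,0,0]],
    [70,[0,0,-1],[0,0,0]],
    [70,[0,0,-1],[0,0,0]],
    [70,[0,0,-0.8],[0,0,0]],
    [70,[0,0,-0.65],[0,0,0]],
    [50,[0,0,0],[0,0,0]],
    [50,[0,0,0],[0,0,0]],
    [50,[0,0,0],[0,0,0]],
    [50,[0,0,0],[0,0,0]],
    [50,[0,0,0],[0,0,0]],
    [50,[0,0,0],[0,0,0]],
    [50,[0,0,0],[0,0,0]],
  ],
  grip_force=20,
)

```text
time_s: 27.12
ee_pos: [564.4, -5.4, 27.2]
ee_rot: [180.0, -0.3, -5.5]
force: [0.4, -2.4, 6.7]
gripper_width: 53.4
gripper_force: 20.0
```

Call:
move_arm(
  motion=[
    [50,[0,0,0.5],[0,0,0]],
    [50,[0,0,1],[0,0,0]],
    [50,[0,0,1],[0,0,0]],
    [50,[0,0,1],[0,0,0]],
    [50,[0,0,1],[0,0,0]],
    [50,[-0.2,-0.5,1],[0,0,0]],
    [50,[-0.2,-1,1],[0,0,0]],
    [50,[-0.2,-1,1],[0,0,0]],
    [50,[-0.2,-1,1],[0,0,0]],
    [50,[-0.2,-1,0],[0,0,0]],
    [50,[-0.2,-1,0],[0,0,0]],
    [50,[-0.2,-1,0],[0,0,0]],
    [50,[-0.2,-1,0],[0,0,0]],
    [50,[-0.2,-1,0],[0,0,0]],
    [50,[-0.2,-1,0],[0,0,0]],
    [50,[-0.2,-1,0],[0,0,0]],
    [50,[-0.2,-1,0],[0,0,0]],
    [50,[0,0,0],[0,0,0]],
    [50,[0,0,0],[0,0,0]],
    [50,[0,0,0],[0,0,0]],
  ],
)

```text
time_s: 28.78
ee_pos: [502.0, -291.8, 237.2]
ee_rot: [-179.9, 0.1, -5.5]
force: [0.7, 0.2, -3.5]
gripper_width: 54.1
gripper_force: 20.0
```

Run:
```python
from h import *
s=state();print(s['ee_pos'],s['ee_rot'],s['gripper_width'])
C=cam('wrist');I=grab_frame('wrist');cv2.imwrite('pics/w8.png',I)
import pickle;pickle.dump(C,open('w8.pkl','wb'))
T=grab_frame('top');cv2.imwrite('pics/top8.png',T)
for xy in [(435,355),(571,350)]: lids(T,cam('top'),xy,rad=15,thr=65)
```

```text
[ 502.01887857 -291.82495878  237.21718421] [-1.79922213e+02  7.28534509e-02 -5.47717313e+00] 54.055099121355816
[208 207  17  16 224] [216.  214.4] mean [459.5 370.1] circ [459.  370.7] 24.5 box [437.5 347. ] [480.7 393.3]
[217 168  16  16 213] [224.6 175.4] mean [571.8 350. ] circ [571.8 350. ] 24.1 box [549.8 328.3] [593.4 372.2]
```

View pics/w8.png

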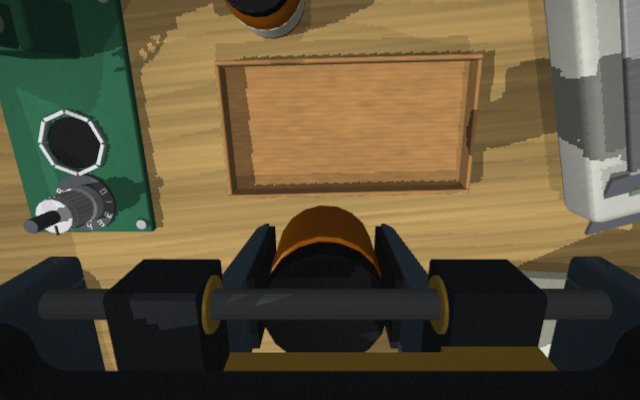

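Run:
```python
from h import *
import pickle;C=pickle.load(open('w8.pkl','rb'))
P=np.array([ray(C,*p,30) for p in [(217,61),(482,55),(472,189),(231,194)]]);print(P.round(1),P.mean(0))
e=P[0]-P[1];f=P[3]-P[2];print(np.linalg.norm(e),np.linalg.norm(f),np.linalg.norm(P[0]-P[3]),np.degrees(np.arctan2(e[1],e[0]))-90,np.degrees(np.arctan2(f[1],f[0]))-90)
c=P.mean(0);a=np.radians(np.mean([np.degrees(np.arctan2(g[1],g[0]))-90 for g in (e,f)]))
for y in(-78,0,78): print(c[:2]+y*np.array([-np.sin(a),np.cos(a)]))
```

```text
[[ 630.6 -191.7   30. ]
 [ 610.  -465.    30. ]
 [ 466.9 -459.    30. ]
 [ 487.6 -181.    30. ]] [ 548.74729666 -324.16731129   30.        ]
274.01135054224216 278.7498379371389 143.40371183650637 -4.29974469227281 -4.252098169520707
[ 542.93164373 -401.95020261]
[ 548.74729666 -324.16731129]
[ 554.56294958 -246.38441998]
```

Call:
move_arm(
  motion=[
    [50,[0.33,-0.88,0],[0,0,0]],
    [50,[0.33,-0.88,0],[0,0,0]],
    [50,[0.33,-0.88,0],[0,0,0]],
    [50,[0.33,-0.88,0],[0,0,0]],
    [50,[0.33,-0.88,0],[0,0,0]],
    [50,[0,0,-0.8],[0,0,0]],
    [50,[0,0,-1],[0,0,0]],
    [50,[0,0,-1],[0,0,0]],
    [50,[0,0,-1],[0,0,0]],
    [50,[0,0,-1],[0,0,0]],
    [50,[0,0,-1],[0,0,0]],
    [50,[0,0,-1],[0,0,0]],
    [50,[0,0,-0.8],[0,0,0]],
    [50,[0,0,-0.5],[0,0,0]],
    [50,[0,0,-0.3],[0,0,0]],
    [50,[0,0,-0.15],[0,0,0]],
    [50,[0,0,0],[0,0,0]],
    [50,[0,0,0],[0,0,0]],
  ],
)

```text
time_s: 30.38
ee_pos: [544.5, -402.9, 25.1]
ee_rot: [179.9, -0.1, -5.4]
force: [-0.3, 0.1, -2.5]
gripper_width: 53.7
gripper_force: 20.0
```

Call:
move_arm(
  motion=[
    [50,[0,0,-0.1],[0,0,0]],
    [50,[0,0,-0.08],[0,0,0]],
    [50,[0,0,0],[0,0,0]],
    [50,[0,0,0],[0,0,0]],
  ],
)

```text
time_s: 30.72
ee_pos: [544.2, -403.0, 20.3]
ee_rot: [179.9, -0.1, -5.5]
force: [0.2, -0.6, -0.3]
gripper_width: 53.4
gripper_force: 20.0
```

Call:
move_arm(
  motion=[
    [66,[0,0,0],[0,0,0]],
    [66,[0,0,0],[0,0,0]],
    [66,[0,0,0],[0,0,0]],
    [66,[0,0,0.5],[0,0,0]],
    [66,[0,0,1],[0,0,0]],
    [66,[0,0,1],[0,0,0]],
    [66,[0,0,1],[0,0,0]],
    [66,[-0.5,0,1],[0,0,0]],
    [66,[-0.5,0.5,1],[0,0,0]],
    [66,[-0.5,1,1],[0,0,0]],
    [66,[0,1,1],[0,0,0]],
    [66,[0,1,1],[0,0,0]],
    [66,[0,1,0.3],[0,0,0]],
    [66,[0,1,0],[0,0,0]],
    [66,[0,1,0],[0,0,0]],
    [66,[0,1,0],[0,0,0]],
    [66,[0,1,0],[0,0,0]],
    [66,[0,1,0],[0,0,0]],
    [66,[0,1,0],[0,0,0]],
    [66,[0,1,0],[0,0,0]],
  ],
)

```text
time_s: 32.38
ee_pos: [506.0, -113.9, 240.7]
ee_rot: [180.0, -0.1, -5.5]
force: [0.1, -0.2, -0.5]
gripper_width: 65.7
gripper_force: 0.0
```

Call:
move_arm(
  motion=[
    [91,[0,1,0],[0,0,0]],
    [91,[0,1,0],[0,0,0]],
    [91,[0,1,0],[0,0,0]],
    [91,[0,1,0],[0,0,0]],
    [91,[0,1,0],[0,0,0]],
    [91,[0,1,0],[0,0,0]],
    [91,[0,1,0],[0,0,0]],
    [91,[0,1,0],[0,0,0]],
    [91,[0,1,0],[0,0,0]],
    [91,[0,1,0],[0,0,0]],
    [91,[0,1,0],[0,0,0]],
    [91,[0,1,0],[0,0,0]],
    [91,[0.2,1,0],[0,0,0]],
    [91,[0.3,1,0],[0,0,0]],
    [91,[0.5,1,0],[0,0,0]],
    [91,[0.4,1,0],[0,0,0]],
    [91,[0,1,0],[0,0,0]],
    [91,[0,1,0],[0,0,0]],
    [91,[0,0,0],[0,0,0]],
    [91,[0,0,0],[0,0,0]],
  ],
)

```text
time_s: 34.05
ee_pos: [540.9, 335.8, 240.0]
ee_rot: [180.0, -0.0, -5.3]
force: [-0.1, 0.1, 0.0]
gripper_width: 91.3
gripper_force: 0.0
```

Run:
```python
from h import *
s=state();print(s['ee_pos'],s['ee_rot'],s['qpos'])
C=cam('wrist');I=grab_frame('wrist');cv2.imwrite('pics/w9.png',I)
lids(I,C,(571,350),rad=70)
T=grab_frame('top');lids(T,cam('top'),(543,-402),z=71,rad=15,thr=65);lids(T,cam('top'),(459,370),rad=15,thr=65)
```

```text
[540.87475531 335.79900389 239.9509092 ] [ 1.79983889e+02 -1.88586680e-02 -5.34302460e+00] [ 3.08115401e+01  2.31978711e+01  7.84170832e+01 -2.46391988e-02
  7.83793244e+01  1.26159529e+02]
[ 280  127   51   51 2065] [305. 152.] mean [572.7 352.6] circ [572.1 352.4] 26.0 box [546.7 327.3] [597.7 378.1]
[478 185  18  16 240] [486.4 192.5] mean [ 541.8 -402.5] circ [ 542.1 -402.5] 25.4 box [ 520.1 -427. ] [ 563.8 -378.3]
```

Call:
move_arm(
  motion=[
    [91,[0.45,0.22,-1],[0,0,0]],
    [91,[0.45,0.22,-1],[0,0,0]],
    [91,[0.36,0.23,-1],[0,0,0]],
    [91,[0,0,-1],[0,0,0]],
    [91,[0,0,-0.8],[0,0,0]],
    [91,[0,0,-0.8],[0,0,0]],
    [91,[0,0,-0.8],[0,0,0]],
    [91,[0,0,-0.8],[0,0,0]],
    [91,[0,0,-0.8],[0,0,0]],
    [91,[0,0,-0.6],[0,0,0]],
    [91,[0,0,-0.6],[0,0,0]],
    [91,[0,0,0],[0,0,0]],
    [50,[0,0,0],[0,0,0]],
    [50,[0,0,0],[0,0,0]],
    [50,[0,0,0],[0,0,0]],
    [50,[0,0,0],[0,0,0]],
    [50,[0,0,0],[0,0,0]],
    [50,[0,0,0],[0,0,0]],
    [50,[0,0,0],[0,0,0]],
    [50,[0,0,0],[0,0,0]],
  ],
  grip_force=20,
)

```text
time_s: 35.82
ee_pos: [573.0, 352.1, 10.2]
ee_rot: [-179.9, -0.1, -5.5]
force: [0.2, 0.2, 3.6]
gripper_width: 53.6
gripper_force: 20.0
```

Call:
move_arm(
  motion=[
    [50,[0,0,0.5],[0,0,0]],
    [50,[0,0,1],[0,0,0]],
    [50,[0,0,1],[0,0,0]],
    [50,[0,0,1],[0,0,0]],
    [50,[0,0,1],[0,0,0]],
    [50,[-0.1,-0.95,0],[0,0,0]],
    [50,[-0.1,-0.95,0],[0,0,0]],
    [50,[-0.1,-0.95,0],[0,0,0]],
    [50,[-0.1,-0.95,0],[0,0,0]],
    [50,[-0.03,-0.95,0],[0,0,0]],
    [50,[0,-0.95,0],[0,0,0]],
    [50,[0,-0.95,0],[0,0,0]],
    [50,[0,-0.95,0],[0,0,0]],
    [50,[0,-0.95,0],[0,0,0]],
    [50,[0,-0.95,0],[0,0,0]],
    [50,[0,-0.96,0],[0,0,0]],
    [50,[0,-0.96,0],[0,0,0]],
    [50,[0,-0.96,0],[0,0,0]],
    [50,[0,-0.96,0],[0,0,0]],
    [50,[0,-0.96,0],[0,0,0]],
  ],
)

```text
time_s: 37.48
ee_pos: [561.2, -7.0, 122.1]
ee_rot: [180.0, 0.1, -5.4]
force: [0.3, 1.0, -1.6]
gripper_width: 53.6
gripper_force: 20.0
```

Call:
move_arm(
  motion=[
    [50,[0,0,0],[0,0,0]],
    [50,[0,0,-1],[0,0,0]],
    [50,[0,0,-1],[0,0,0]],
    [50,[0,0,0],[0,0,0]],
    [50,[0,0,0],[0,0,0]],
    [50,[0,0,0],[0,0,0]],
  ],
)

```text
time_s: 37.98
ee_pos: [562.6, -5.5, 73.0]
ee_rot: [180.0, -0.1, -5.4]
force: [1.4, -0.3, -1.7]
gripper_width: 53.8
gripper_force: 20.0
```

Call:
move_arm(
  motion=[
    [50,[0,0,-0.6],[0,0,0]],
    [50,[0,0,-0.5],[0,0,0]],
    [50,[0,0,-0.4],[0,0,0]],
    [50,[0,0,-0.3],[0,0,0]],
    [50,[0,0,-0.15],[0,0,0]],
    [50,[0,0,-0.06],[0,0,0]],
    [50,[0,0,0],[0,0,0]],
    [50,[0,0,0],[0,0,0]],
  ],
)

```text
time_s: 38.65
ee_pos: [562.6, -5.8, 22.3]
ee_rot: [180.0, -0.1, -5.5]
force: [-1.3, 0.0, -1.7]
gripper_width: 53.6
gripper_force: 20.0
```

Call:
move_arm(
  motion=[
    [66,[0,0,0],[0,0,0]],
    [66,[0,0,0],[0,0,0]],
    [66,[0,0,0],[0,0,0]],
    [66,[0,0,0.5],[0,0,0]],
    [66,[0,0,1],[0,0,0]],
    [66,[0,0,1],[0,0,0]],
    [66,[0,0,1],[0,0,0]],
    [66,[0,0,1],[0,0,0]],
    [66,[0,0,1],[0,0,0]],
    [66,[0,0,1],[0,0,0]],
    [66,[0,0,1],[0,0,0]],
    [66,[0,0,1],[0,0,0]],
    [66,[0,0,1],[0,0,0]],
    [66,[0,0,1],[0,0,0]],
    [66,[0,0,1],[0,0,0]],
    [66,[0,0,0.17],[0,0,0]],
    [66,[0,0,0],[0,0,0]],
    [66,[0,0,0],[0,0,0]],
  ],
)

```text
time_s: 40.15
ee_pos: [561.5, -5.8, 312.8]
ee_rot: [180.0, 0.1, -5.5]
force: [-1.2, -1.2, -0.5]
gripper_width: 65.9
gripper_force: 0.0
```

Run:
```python
from h import *
print(state()['ee_pos'])
T=grab_frame('top');S=grab_frame('side');C=cam('wrist');I=grab_frame('wrist')
print('third');lids(T,cam('top'),(459,370),rad=15,thr=65)
print('nest side');lids(S,cam('side'),(562,-5),z=84,rad=25,thr=65)
print('wrist');lids(I,C,(562,-5),z=84,rad=60,thr=65)
```

```text
[561.51712494  -5.8188107  312.75901951]
third
[208 207  17  16 224] [216.  214.4] mean [459.5 370.1] circ [459.  370.7] 24.5 box [437.5 347. ] [480.7 393.3]
nest side
[308 199  19  15 223] [316.8 206.2] mean [5.57e+02 1.00e-01] circ [ 5.573e+02 -2.000e-01] 28.0 box [530.  -26.2] [583.4  27.4]
wrist
[ 303  147   44   44 1489] [324.7 168.2] mean [561.8  -5.9] circ [561.4  -5.6] 27.0 box [534.5 -31.6] [587.7  19.4]
[329 190  14   9  81] [335.9 193.7] mean [529.1 -16.6] circ [530.  -16.2] 8.1 box [523.5 -24.2] [533.5  -8.2]
```

Call:
move_arm(
  motion=[
    [66,[0.9,-0.09,0.03],[0,0,0]],
    [66,[0.9,-0.09,0],[0,0,0]],
    [66,[0.9,-0.09,0],[0,0,0]],
    [66,[0.9,-0.09,0],[0,0,0]],
    [66,[0.8,-0.08,0],[0,0,0]],
    [66,[0.5,-0.03,0],[0,0,0]],
    [66,[0,0,0],[0,0,0]],
    [66,[0,0,0],[0,0,0]],
    [20,[0,0,0],[0,0,0]],
    [20,[0,0,0],[0,0,0]],
    [20,[0,0,0],[0,0,0]],
    [20,[0,0,0],[0,0,0]],
    [20,[0,0,0],[0,0,0]],
    [20,[0,0,0],[0,0,0]],
    [20,[0,0,0],[0,0,0]],
    [20,[0,0,0],[0,0,0]],
    [20,[0,0,0],[0,0,0]],
    [20,[0,0,0],[0,0,0]],
  ],
  grip_force=40,
)

```text
time_s: 41.8
ee_pos: [684.1, -16.5, 314.8]
ee_rot: [-179.9, 0.0, -5.4]
force: [-1.4, 5.0, 2.8]
gripper_width: 22.3
gripper_force: 40.0
```

Call:
move_arm(
  motion=[
    [20,[-0.41,0.04,0.01],[0,0,0]],
    [20,[-0.41,0.04,-0.01],[0,0,0]],
    [20,[-0.41,0.04,-0.03],[0,0,0]],
    [20,[-0.4,0.04,-0.04],[0,0,0]],
    [20,[-0.4,0.04,-0.06],[0,0,0]],
    [20,[-0.4,0.04,-0.08],[0,0,0]],
    [20,[-0.39,0.04,-0.1],[0,0,0]],
    [20,[-0.39,0.04,-0.12],[0,0,0]],
    [20,[-0.38,0.04,-0.13],[0,0,0]],
    [20,[-0.38,0.04,-0.15],[0,0,0]],
    [20,[-0.37,0.04,-0.17],[0,0,0]],
    [20,[-0.36,0.03,-0.18],[0,0,0]],
    [20,[-0.35,0.03,-0.2],[0,0,0]],
    [20,[-0.35,0.03,-0.22],[0,0,0]],
    [20,[-0.34,0.03,-0.23],[0,0,0]],
    [20,[-0.33,0.03,-0.25],[0,0,0]],
    [20,[-0.31,0.03,-0.26],[0,0,0]],
    [20,[-0.3,0.03,-0.27],[0,0,0]],
  ],
)

```text
time_s: 43.3
ee_pos: [517.1, -1.0, 254.0]
ee_rot: [-180.0, -0.2, -5.5]
force: [-3.7, 4.0, 9.1]
gripper_width: 22.1
gripper_force: 40.0
```

Call:
move_arm(
  motion=[
    [20,[-0.29,0.03,-0.29],[0,0,0]],
    [20,[-0.28,0.03,-0.3],[0,0,0]],
    [20,[-0.26,0.03,-0.31],[0,0,0]],
    [20,[-0.25,0.02,-0.32],[0,0,0]],
    [20,[-0.23,0.02,-0.33],[0,0,0]],
    [20,[-0.22,0.02,-0.34],[0,0,0]],
    [20,[-0.2,0.02,-0.35],[0,0,0]],
    [20,[-0.19,0.02,-0.36],[0,0,0]],
    [20,[-0.17,0.02,-0.37],[0,0,0]],
    [20,[-0.15,0.01,-0.38],[0,0,0]],
    [20,[-0.14,0.01,-0.38],[0,0,0]],
    [20,[-0.12,0.01,-0.39],[0,0,0]],
    [20,[-0.1,0.01,-0.4],[0,0,0]],
    [20,[-0.08,0.01,-0.4],[0,0,0]],
    [20,[-0.07,0.01,-0.4],[0,0,0]],
    [20,[-0.05,0,-0.41],[0,0,0]],
    [20,[-0.03,0,-0.41],[0,0,0]],
    [20,[-0.01,0,-0.41],[0,0,0]],
    [20,[0,0,-0.1],[0,0,0]],
    [20,[0,0,0],[0,0,0]],
  ],
)

```text
time_s: 44.97
ee_pos: [444.7, 5.7, 86.8]
ee_rot: [-180.0, 0.2, -5.5]
force: [-6.4, 5.1, 12.6]
gripper_width: 22.1
gripper_force: 40.0
```

Call:
move_arm(
  motion=[
    [20,[0,0,-0.1],[0,0,0]],
    [20,[0,0,-0.1],[0,0,0]],
    [20,[0,0,0],[0,0,0]],
    [20,[0,0,0],[0,0,0]],
  ],
)

```text
time_s: 45.3
ee_pos: [445.1, 5.7, 83.6]
ee_rot: [-180.0, 0.1, -5.5]
force: [-10.8, 4.1, 28.3]
gripper_width: 22.1
gripper_force: 40.0
```

Call:
move_arm(
  motion=[
    [20,[0,0,0.2],[0,0,0]],
    [20,[0.01,0,0.41],[0,0,0]],
    [20,[0.03,0,0.41],[0,0,0]],
    [20,[0.05,0,0.41],[0,0,0]],
    [20,[0.07,-0.01,0.4],[0,0,0]],
    [20,[0.08,-0.01,0.4],[0,0,0]],
    [20,[0.1,-0.01,0.4],[0,0,0]],
    [20,[0.12,-0.01,0.39],[0,0,0]],
    [20,[0.14,-0.01,0.38],[0,0,0]],
    [20,[0.15,-0.01,0.38],[0,0,0]],
    [20,[0.17,-0.02,0.37],[0,0,0]],
    [20,[0.19,-0.02,0.36],[0,0,0]],
    [20,[0.2,-0.02,0.35],[0,0,0]],
    [20,[0.22,-0.02,0.34],[0,0,0]],
    [20,[0.23,-0.02,0.33],[0,0,0]],
    [20,[0.25,-0.02,0.32],[0,0,0]],
    [20,[0.26,-0.03,0.31],[0,0,0]],
    [20,[0.28,-0.03,0.3],[0,0,0]],
  ],
)

```text
time_s: 46.8
ee_pos: [509.0, -0.2, 242.0]
ee_rot: [-180.0, 0.2, -5.5]
force: [-2.5, 4.5, -6.1]
gripper_width: 22.5
gripper_force: 40.0
```

Call:
move_arm(
  motion=[
    [20,[0.29,-0.03,0.29],[0,0,0]],
    [20,[0.3,-0.03,0.27],[0,0,0]],
    [20,[0.31,-0.03,0.26],[0,0,0]],
    [20,[0.33,-0.03,0.25],[0,0,0]],
    [20,[0.34,-0.03,0.23],[0,0,0]],
    [20,[0.35,-0.03,0.22],[0,0,0]],
    [20,[0.35,-0.03,0.2],[0,0,0]],
    [20,[0.36,-0.03,0.18],[0,0,0]],
    [20,[0.37,-0.04,0.17],[0,0,0]],
    [20,[0.38,-0.04,0.15],[0,0,0]],
    [20,[0.38,-0.04,0.13],[0,0,0]],
    [20,[0.39,-0.04,0.12],[0,0,0]],
    [20,[0.39,-0.04,0.1],[0,0,0]],
    [20,[0.4,-0.04,0.08],[0,0,0]],
    [20,[0.4,-0.04,0.06],[0,0,0]],
    [20,[0.4,-0.04,0.04],[0,0,0]],
    [20,[0.41,-0.04,0.03],[0,0,0]],
    [20,[0.41,-0.04,0.01],[0,0,0]],
    [20,[0.41,-0.04,-0.01],[0,0,0]],
    [20,[0.2,0,0],[0,0,0]],
  ],
)

```text
time_s: 48.47
ee_pos: [687.5, -16.8, 311.8]
ee_rot: [-180.0, 0.4, -5.4]
force: [-17.0, 4.4, 2.2]
gripper_width: 22.2
gripper_force: 40.0
```

Call:
move_arm(
  motion=[
    [20,[0.15,0,0],[0,0,0]],
    [20,[0.15,0,0],[0,0,0]],
    [20,[0,0,0],[0,0,0]],
    [20,[0,0,0],[0,0,0]],
  ],
)

```text
time_s: 48.8
ee_pos: [688.4, -16.9, 311.6]
ee_rot: [179.9, 1.3, -5.4]
force: [-23.4, 4.7, 3.0]
gripper_width: 22.2
gripper_force: 40.0
```

Call:
move_arm(
  motion=[
    [70,[0,0,0],[0,0,0]],
    [70,[0,0,0],[0,0,0]],
    [70,[0,0,0],[0,0,0]],
    [70,[-0.5,0.05,0],[0,0,0]],
    [70,[-1,0.09,0],[0,0,0]],
    [70,[-1,0.09,0],[0,0,0]],
    [70,[-1,0.09,0],[0,0,0]],
    [70,[-1,0.09,0],[0,0,0]],
    [70,[-0.8,0.05,0],[0,0,0]],
    [70,[0,0,-1],[0,0,0]],
    [70,[0,0,-1],[0,0,0]],
    [70,[0,0,-1],[0,0,0]],
    [70,[0,0,-1],[0,0,0]],
    [70,[0,0,-1],[0,0,0]],
    [70,[0,0,-1],[0,0,0]],
    [70,[0,0,0],[0,0,0]],
    [70,[0,0,0],[0,0,0]],
  ],
)

```text
time_s: 50.22
ee_pos: [564.9, -6.9, 161.9]
ee_rot: [179.9, -0.0, -5.5]
force: [0.7, 1.0, 1.0]
gripper_width: 70.1
gripper_force: 0.0
```

Run:
```python
from h import *
S=grab_frame('side');cv2.imwrite('pics/side10.png',S)
a=cv2.imread('pics/side4.png');d=cv2.absdiff(a,S)[90:200,265:295].mean(axis=2)
print('lever region diff',d.mean(),(d>40).sum())
print('nest side')
for z in (78,84): lids(S,cam('side'),(562,-5),z=z,rad=25,thr=65)
```

```text
lever region diff 8.159494949494949 136
nest side
[309 201  18  15 215] [317.  207.9] mean [5.56e+02 4.00e-01] circ [557.7   1.3] 27.7 box [531.3 -26.1] [582.5  27.2]
[309 201  18  15 215] [317.  207.9] mean [553.1   5.3] circ [554.8   6.2] 27.5 box [528.5 -21. ] [579.4  31.9]
```

Call:
move_arm(
  motion=[
    [70,[-0.12,0.04,-1],[0,0,0]],
    [70,[0,0,-1],[0,0,0]],
    [70,[0,0,-1],[0,0,0]],
    [70,[0,0,-1],[0,0,0]],
    [70,[0,0,-0.8],[0,0,0]],
    [70,[0,0,-0.75],[0,0,0]],
    [50,[0,0,0],[0,0,0]],
    [50,[0,0,0],[0,0,0]],
    [50,[0,0,0],[0,0,0]],
    [50,[0,0,0],[0,0,0]],
    [50,[0,0,0],[0,0,0]],
    [50,[0,0,0],[0,0,0]],
    [50,[0,0,0],[0,0,0]],
  ],
  grip_force=20,
)

```text
time_s: 51.35
ee_pos: [563.5, -5.3, 25.1]
ee_rot: [-180.0, -0.3, -5.5]
force: [0.9, -0.6, 6.9]
gripper_width: 53.6
gripper_force: 20.0
```

Call:
move_arm(
  motion=[
    [50,[0,0,0.5],[0,0,0]],
    [50,[0,0,1],[0,0,0]],
    [50,[0,0,1],[0,0,0]],
    [50,[0,0,1],[0,0,0]],
    [50,[0,0,1],[0,0,0]],
    [50,[-0.1,-0.98,0],[0,0,0]],
    [50,[-0.1,-0.98,0],[0,0,0]],
    [50,[-0.1,-0.98,0],[0,0,0]],
    [50,[-0.1,-0.98,0],[0,0,0]],
    [50,[-0.1,-0.98,0],[0,0,0]],
    [50,[-0.06,-0.98,0],[0,0,0]],
    [50,[0,-0.98,0],[0,0,0]],
    [50,[0,-0.98,0],[0,0,0]],
    [50,[0,-0.98,0],[0,0,0]],
    [50,[0,-0.98,0],[0,0,0]],
    [50,[0,-0.98,0],[0,0,0]],
    [50,[0,-0.98,0],[0,0,0]],
    [50,[0,-0.98,0],[0,0,0]],
    [50,[0,0,0],[0,0,0]],
    [50,[0,0,0],[0,0,0]],
  ],
)

```text
time_s: 53.02
ee_pos: [546.7, -324.2, 134.9]
ee_rot: [-179.9, 0.1, -5.6]
force: [0.2, 0.5, -2.7]
gripper_width: 53.7
gripper_force: 20.0
```

Call:
move_arm(
  motion=[
    [50,[0,0,-0.8],[0,0,0]],
    [50,[0,0,-1],[0,0,0]],
    [50,[0,0,-1],[0,0,0]],
    [50,[0,0,-0.8],[0,0,0]],
    [50,[0,0,-0.5],[0,0,0]],
    [50,[0,0,-0.3],[0,0,0]],
    [50,[0,0,-0.15],[0,0,0]],
    [50,[0,0,0],[0,0,0]],
    [50,[0,0,0],[0,0,0]],
  ],
)

```text
time_s: 53.77
ee_pos: [548.0, -323.4, 22.5]
ee_rot: [180.0, -0.1, -5.4]
force: [0.4, 0.2, -2.2]
gripper_width: 53.7
gripper_force: 20.0
```

Call:
move_arm(
  motion=[
    [50,[0,0,-0.1],[0,0,0]],
    [50,[0,0,-0.07],[0,0,0]],
    [50,[0,0,0],[0,0,0]],
    [50,[0,0,0],[0,0,0]],
  ],
)

```text
time_s: 54.1
ee_pos: [548.0, -323.9, 18.2]
ee_rot: [180.0, -0.1, -5.5]
force: [0.7, -0.8, 0.0]
gripper_width: 53.7
gripper_force: 20.0
```

Call:
move_arm(
  motion=[
    [64,[0,0,0],[0,0,0]],
    [64,[0,0,0],[0,0,0]],
    [64,[0,0,0],[0,0,0]],
    [64,[0,0,0.5],[0,0,0]],
    [64,[0,0,1],[0,0,0]],
    [64,[0,0,1],[0,0,0]],
    [64,[0,0,1],[0,0,0]],
    [64,[-0.5,0,1],[0,0,0]],
    [64,[-0.5,0.5,1],[0,0,0]],
    [64,[-0.5,1,1],[0,0,0]],
    [64,[-0.5,1,1],[0,0,0]],
    [64,[-0.5,1,1],[0,0,0]],
    [64,[-0.5,1,0.3],[0,0,0]],
    [64,[-0.5,1,0],[0,0,0]],
    [64,[-0.5,1,0],[0,0,0]],
    [64,[-0.5,1,0],[0,0,0]],
    [64,[-0.2,1,0],[0,0,0]],
    [64,[0,1,0],[0,0,0]],
    [64,[0,1,0],[0,0,0]],
    [64,[0,1,0],[0,0,0]],
  ],
)

```text
time_s: 55.77
ee_pos: [429.5, -35.0, 237.9]
ee_rot: [180.0, -0.0, -5.5]
force: [-1.4, 0.4, -0.5]
gripper_width: 64.0
gripper_force: 0.0
```

Call:
move_arm(
  motion=[
    [91,[0,1,0],[0,0,0]],
    [91,[0,1,0],[0,0,0]],
    [91,[0,1,0],[0,0,0]],
    [91,[0,1,0],[0,0,0]],
    [91,[0,1,0],[0,0,0]],
    [91,[0,1,0],[0,0,0]],
    [91,[0,1,0],[0,0,0]],
    [91,[0,1,0],[0,0,0.4]],
    [91,[0,1,0],[0,0,0.4]],
    [91,[0,1,0],[0,0,0.4]],
    [91,[0,1,0],[0,0,0.4]],
    [91,[0,1,0],[0,0,0.4]],
    [91,[0,1,0],[0,0,0]],
    [91,[0,1,0],[0,0,0]],
    [91,[0,1,0],[0,0,0]],
    [91,[0,1,0],[0,0,0]],
    [91,[0,0.2,0],[0,0,0]],
    [91,[0,0,0],[0,0,0]],
    [91,[0,0,0],[0,0,0]],
  ],
)

```text
time_s: 57.35
ee_pos: [429.7, 368.3, 237.3]
ee_rot: [179.9, 0.0, 2.6]
force: [-0.3, 0.7, 0.3]
gripper_width: 91.2
gripper_force: 0.0
```

Run:
```python
from h import *
s=state();print(s['ee_pos'],s['ee_rot'],s['qpos'])
C=cam('wrist');I=grab_frame('wrist');cv2.imwrite('pics/w11.png',I)
lids(I,C,(459,370),rad=70)
T=grab_frame('top');print('tray');lids(T,cam('top'),(542,-402),z=71,rad=15,thr=65);lids(T,cam('top'),(548,-324),z=71,rad=15,thr=65)
S=grab_frame('side');cv2.imwrite('pics/side11.png',S)
d=cv2.absdiff(cv2.imread('pics/side0.png'),S)[90:200,265:295].mean(axis=2);print(d.mean(),(d>40).sum())
# look-alike check: hsv in glass/lid
u,v=proj(C,(459,370,72)).astype(int);print(I[v,u])
```

```text
[429.71825996 368.25835112 237.25910673] [1.79924520e+02 2.96508477e-02 2.56455920e+00] [ 3.94566743e+01  1.67500617e+01  8.85105264e+01 -4.41077606e-02
  7.48084411e+01  1.26903680e+02]
[ 296  127   51   51 2093] [321.  152.1] mean [459.8 373. ] circ [459.4 373.2] 26.0 box [434.3 347.8] [484.6 398. ]
tray
[478 185  18  16 237] [486.5 192.6] mean [ 541.8 -402.5] circ [ 542.1 -402.5] 25.4 box [ 520.2 -427. ] [ 563.8 -378.3]
[451 183  17  16 228] [458.9 190.4] mean [ 546.  -323.5] circ [ 546.  -323.2] 24.7 box [ 523.9 -346.8] [ 567.6 -300.9]
38.41626262626262 1116
[26 22 25]
```

Call:
move_arm(
  motion=[
    [76,[0.4,0.07,-1],[0,0,0]],
    [76,[0.4,0.07,-1],[0,0,0]],
    [76,[0.4,0.06,-1],[0,0,0]],
    [76,[0,0,-1],[0,0,0]],
    [76,[0,0,-0.8],[0,0,0]],
    [76,[0,0,-0.8],[0,0,0]],
    [76,[0,0,-0.8],[0,0,0]],
    [76,[0,0,-0.8],[0,0,0]],
    [76,[0,0,-0.8],[0,0,0]],
    [76,[0,0,-0.6],[0,0,0]],
    [76,[0,0,-0.5],[0,0,0]],
    [76,[0,0,0],[0,0,0]],
    [50,[0,0,0],[0,0,0]],
    [50,[0,0,0],[0,0,0]],
    [50,[0,0,0],[0,0,0]],
    [50,[0,0,0],[0,0,0]],
    [50,[0,0,0],[0,0,0]],
    [50,[0,0,0],[0,0,0]],
    [50,[0,0,0],[0,0,0]],
  ],
  grip_force=20,
)

```text
time_s: 59.08
ee_pos: [460.6, 374.0, 11.2]
ee_rot: [-180.0, -0.1, 2.5]
force: [0.3, -1.5, 5.7]
gripper_width: 53.6
gripper_force: 20.0
```

Call:
move_arm(
  motion=[
    [50,[0,0,0.5],[0,0,0]],
    [50,[0,0,1],[0,0,0]],
    [50,[0,0,1],[0,0,0]],
    [50,[0,0,1],[0,0,0]],
    [50,[0,0,1],[0,0,0]],
    [50,[0.5,-0.95,0],[0,0,-0.2]],
    [50,[0.5,-0.95,0],[0,0,-0.2]],
    [50,[0.5,-0.95,0],[0,0,-0.2]],
    [50,[0.5,-0.95,0],[0,0,-0.2]],
    [50,[0.5,-0.95,0],[0,0,-0.2]],
    [50,[0.5,-0.95,0],[0,0,-0.2]],
    [50,[0.5,-0.95,0],[0,0,-0.2]],
    [50,[0.5,-0.95,0],[0,0,-0.2]],
    [50,[0.1,-0.95,0],[0,0,-0.2]],
    [50,[0,-0.95,0],[0,0,-0.2]],
    [50,[0,-0.95,0],[0,0,0]],
    [50,[0,-0.95,0],[0,0,0]],
    [50,[0,-0.95,0],[0,0,0]],
    [50,[0,-0.95,0],[0,0,0]],
    [50,[0,-0.95,0],[0,0,0]],
  ],
)

```text
time_s: 60.75
ee_pos: [561.8, 16.8, 122.0]
ee_rot: [-180.0, 0.1, -5.5]
force: [0.1, -1.4, -2.2]
gripper_width: 53.8
gripper_force: 20.0
```

Call:
move_arm(
  motion=[
    [50,[0,-0.95,0],[0,0,0]],
    [50,[0,0,0],[0,0,0]],
    [50,[0,0,-1],[0,0,0]],
    [50,[0,0,-1],[0,0,0]],
    [50,[0,0,0],[0,0,0]],
    [50,[0,0,0],[0,0,0]],
    [50,[0,0,0],[0,0,0]],
  ],
)

```text
time_s: 61.33
ee_pos: [563.2, -5.7, 73.3]
ee_rot: [-180.0, -0.1, -5.4]
force: [-0.2, 1.0, -1.0]
gripper_width: 53.4
gripper_force: 20.0
```

Target z is about 23. Lower, then release and rise.

Call:
move_arm(
  motion=[
    [50,[0,0,-0.6],[0,0,0]],
    [50,[0,0,-0.5],[0,0,0]],
    [50,[0,0,-0.4],[0,0,0]],
    [50,[0,0,-0.3],[0,0,0]],
    [50,[0,0,-0.15],[0,0,0]],
    [50,[0,0,-0.06],[0,0,0]],
    [50,[0,0,0],[0,0,0]],
    [50,[0,0,0],[0,0,0]],
  ],
)

```text
time_s: 62.0
ee_pos: [562.9, -5.9, 23.1]
ee_rot: [-180.0, -0.1, -5.5]
force: [-0.7, 0.8, 3.0]
gripper_width: 53.7
gripper_force: 20.0
```

Call:
move_arm(
  motion=[
    [66,[0,0,0],[0,0,0]],
    [66,[0,0,0],[0,0,0]],
    [66,[0,0,0],[0,0,0]],
    [66,[0,0,0.5],[0,0,0]],
    [66,[0,0,1],[0,0,0]],
    [66,[0,0,1],[0,0,0]],
    [66,[0,0,1],[0,0,0]],
    [66,[0,0,1],[0,0,0]],
    [66,[0,0,1],[0,0,0]],
    [66,[0,0,1],[0,0,0]],
    [66,[0,0,1],[0,0,0]],
    [66,[0,0,1],[0,0,0]],
    [66,[0,0,1],[0,0,0]],
    [66,[0,0,1],[0,0,0]],
    [66,[0,0,1],[0,0,0]],
    [66,[0,0,0.2],[0,0,0]],
    [66,[0,0,0],[0,0,0]],
    [66,[0,0,0],[0,0,0]],
  ],
)

```text
time_s: 63.5
ee_pos: [562.1, -6.1, 313.8]
ee_rot: [180.0, 0.1, -5.5]
force: [0.6, 0.8, -0.1]
gripper_width: 66.0
gripper_force: 0.0
```

Run:
```python
from h import *
print(state()['ee_pos'])
C=cam('wrist');I=grab_frame('wrist')
lids(I,C,(562,-5),z=84,rad=60,thr=65)
```

```text
[562.07687142  -6.07791246 313.78682893]
[ 303  148   44   52 1555] [325.1 170.5] mean [559.9  -6.5] circ [554.9  -8.6] 33.1 box [523.  -31.8] [587.5  19.4]
```

Call:
move_arm(
  motion=[
    [66,[0.9,-0.09,0],[0,0,0]],
    [66,[0.9,-0.09,0],[0,0,0]],
    [66,[0.9,-0.09,0],[0,0,0]],
    [66,[0.9,-0.09,0],[0,0,0]],
    [66,[0.8,-0.06,0],[0,0,0]],
    [66,[0.5,-0.02,0],[0,0,0]],
    [66,[0,0,0],[0,0,0]],
    [66,[0,0,0],[0,0,0]],
    [20,[0,0,0],[0,0,0]],
    [20,[0,0,0],[0,0,0]],
    [20,[0,0,0],[0,0,0]],
    [20,[0,0,0],[0,0,0]],
    [20,[0,0,0],[0,0,0]],
    [20,[0,0,0],[0,0,0]],
    [20,[0,0,0],[0,0,0]],
    [20,[0,0,0],[0,0,0]],
    [20,[0,0,0],[0,0,0]],
    [20,[0,0,0],[0,0,0]],
  ],
  grip_force=40,
)

```text
time_s: 65.05
ee_pos: [684.5, -16.5, 315.2]
ee_rot: [-180.0, 0.0, -5.4]
force: [-2.4, 4.7, 2.4]
gripper_width: 22.0
gripper_force: 40.0
```

Call:
move_arm(
  motion=[
    [20,[-0.41,0.04,0.01],[0,0,0]],
    [20,[-0.41,0.04,-0.01],[0,0,0]],
    [20,[-0.41,0.04,-0.03],[0,0,0]],
    [20,[-0.4,0.04,-0.04],[0,0,0]],
    [20,[-0.4,0.04,-0.06],[0,0,0]],
    [20,[-0.4,0.04,-0.08],[0,0,0]],
  ],
)

```text
time_s: 65.55
ee_pos: [626.4, -11.1, 310.8]
ee_rot: [-180.0, -0.5, -5.5]
force: [4.5, 2.4, 3.9]
gripper_width: 22.2
gripper_force: 40.0
```

Call:
move_arm(
  motion=[
    [20,[-0.39,0.04,-0.1],[0,0,0]],
    [20,[-0.39,0.04,-0.12],[0,0,0]],
    [20,[-0.38,0.04,-0.13],[0,0,0]],
    [20,[-0.38,0.04,-0.15],[0,0,0]],
    [20,[-0.37,0.04,-0.17],[0,0,0]],
    [20,[-0.36,0.03,-0.18],[0,0,0]],
    [20,[-0.35,0.03,-0.2],[0,0,0]],
    [20,[-0.35,0.03,-0.22],[0,0,0]],
    [20,[-0.34,0.03,-0.23],[0,0,0]],
    [20,[-0.33,0.03,-0.25],[0,0,0]],
    [20,[-0.31,0.03,-0.26],[0,0,0]],
    [20,[-0.3,0.03,-0.27],[0,0,0]],
    [20,[-0.29,0.03,-0.29],[0,0,0]],
    [20,[-0.28,0.03,-0.3],[0,0,0]],
  ],
)

```text
time_s: 66.72
ee_pos: [503.1, 0.3, 239.0]
ee_rot: [180.0, -0.1, -5.5]
force: [-3.8, 2.2, 7.5]
gripper_width: 22.4
gripper_force: 40.0
```

Call:
move_arm(
  motion=[
    [20,[-0.26,0.03,-0.31],[0,0,0]],
    [20,[-0.25,0.02,-0.32],[0,0,0]],
    [20,[-0.23,0.02,-0.33],[0,0,0]],
    [20,[-0.22,0.02,-0.34],[0,0,0]],
    [20,[-0.2,0.02,-0.35],[0,0,0]],
    [20,[-0.19,0.02,-0.36],[0,0,0]],
    [20,[-0.17,0.02,-0.37],[0,0,0]],
    [20,[-0.15,0.01,-0.38],[0,0,0]],
    [20,[-0.14,0.01,-0.38],[0,0,0]],
    [20,[-0.12,0.01,-0.39],[0,0,0]],
    [20,[-0.1,0.01,-0.4],[0,0,0]],
    [20,[-0.08,0.01,-0.4],[0,0,0]],
    [20,[-0.07,0.01,-0.4],[0,0,0]],
    [20,[-0.05,0,-0.41],[0,0,0]],
    [20,[-0.03,0,-0.41],[0,0,0]],
    [20,[-0.01,0,-0.41],[0,0,0]],
    [20,[0,0,-0.1],[0,0,0]],
    [20,[0,0,-0.1],[0,0,0]],
    [20,[0,0,0],[0,0,0]],
    [20,[0,0,0],[0,0,0]],
  ],
)

```text
time_s: 68.38
ee_pos: [446.1, 5.6, 86.2]
ee_rot: [180.0, 0.0, -5.4]
force: [-9.9, 2.8, 27.5]
gripper_width: 22.2
gripper_force: 40.0
```

Call:
move_arm(
  motion=[
    [20,[0,0,-0.1],[0,0,0]],
    [20,[0,0,0],[0,0,0]],
    [20,[0,0,0],[0,0,0]],
  ],
)

```text
time_s: 68.63
ee_pos: [446.5, 5.6, 83.6]
ee_rot: [180.0, -0.0, -5.4]
force: [-8.4, 2.9, 24.5]
gripper_width: 22.3
gripper_force: 40.0
```

Call:
move_arm(
  motion=[
    [20,[0,0,0.2],[0,0,0]],
    [20,[0.01,0,0.41],[0,0,0]],
    [20,[0.03,0,0.41],[0,0,0]],
    [20,[0.05,0,0.41],[0,0,0]],
    [20,[0.07,-0.01,0.4],[0,0,0]],
    [20,[0.08,-0.01,0.4],[0,0,0]],
    [20,[0.1,-0.01,0.4],[0,0,0]],
    [20,[0.12,-0.01,0.39],[0,0,0]],
    [20,[0.14,-0.01,0.38],[0,0,0]],
    [20,[0.15,-0.01,0.38],[0,0,0]],
    [20,[0.17,-0.02,0.37],[0,0,0]],
    [20,[0.19,-0.02,0.36],[0,0,0]],
    [20,[0.2,-0.02,0.35],[0,0,0]],
    [20,[0.22,-0.02,0.34],[0,0,0]],
    [20,[0.23,-0.02,0.33],[0,0,0]],
    [20,[0.25,-0.02,0.32],[0,0,0]],
    [20,[0.26,-0.03,0.31],[0,0,0]],
    [20,[0.28,-0.03,0.3],[0,0,0]],
  ],
)

```text
time_s: 70.13
ee_pos: [510.2, -0.3, 242.0]
ee_rot: [180.0, 0.2, -5.5]
force: [0.4, 1.3, -8.8]
gripper_width: 21.9
gripper_force: 40.0
```

Call:
move_arm(
  motion=[
    [20,[0.29,-0.03,0.29],[0,0,0]],
    [20,[0.3,-0.03,0.27],[0,0,0]],
    [20,[0.31,-0.03,0.26],[0,0,0]],
    [20,[0.33,-0.03,0.25],[0,0,0]],
    [20,[0.34,-0.03,0.23],[0,0,0]],
    [20,[0.35,-0.03,0.22],[0,0,0]],
    [20,[0.35,-0.03,0.2],[0,0,0]],
    [20,[0.36,-0.03,0.18],[0,0,0]],
    [20,[0.37,-0.04,0.17],[0,0,0]],
    [20,[0.38,-0.04,0.15],[0,0,0]],
    [20,[0.38,-0.04,0.13],[0,0,0]],
    [20,[0.39,-0.04,0.12],[0,0,0]],
    [20,[0.39,-0.04,0.1],[0,0,0]],
    [20,[0.4,-0.04,0.08],[0,0,0]],
    [20,[0.4,-0.04,0.06],[0,0,0]],
    [20,[0.4,-0.04,0.04],[0,0,0]],
    [20,[0.41,-0.04,0.03],[0,0,0]],
    [20,[0.41,-0.04,0.01],[0,0,0]],
    [20,[0.41,-0.04,-0.01],[0,0,0]],
    [20,[0.2,0,0],[0,0,0]],
  ],
)

```text
time_s: 71.8
ee_pos: [687.4, -16.7, 311.5]
ee_rot: [180.0, 0.6, -5.5]
force: [-16.9, 2.4, -0.7]
gripper_width: 22.1
gripper_force: 40.0
```

Call:
move_arm(
  motion=[
    [20,[0.15,0,0],[0,0,0]],
    [20,[0.15,0,0],[0,0,0]],
    [20,[0,0,0],[0,0,0]],
    [20,[0,0,0],[0,0,0]],
  ],
)

```text
time_s: 72.13
ee_pos: [688.4, -16.9, 311.3]
ee_rot: [179.9, 1.4, -5.5]
force: [-23.0, 2.6, 0.1]
gripper_width: 22.6
gripper_force: 40.0
```

Call:
move_arm(
  motion=[
    [70,[0,0,0],[0,0,0]],
    [70,[0,0,0],[0,0,0]],
    [70,[0,0,0],[0,0,0]],
    [70,[-0.5,0.05,0],[0,0,0]],
    [70,[-1,0.09,0],[0,0,0]],
    [70,[-1,0.09,0],[0,0,0]],
    [70,[-1,0.09,0],[0,0,0]],
    [70,[-1,0.09,0],[0,0,0]],
    [70,[-0.9,0.06,0],[0,0,0]],
    [70,[0,0,-1],[0,0,0]],
    [70,[0,0,-1],[0,0,0]],
    [70,[0,0,-1],[0,0,0]],
    [70,[0,0,-1],[0,0,0]],
    [70,[0,0,-1],[0,0,0]],
    [70,[0,0,-1],[0,0,0]],
    [70,[0,0,0],[0,0,0]],
    [70,[0,0,0],[0,0,0]],
  ],
)

```text
time_s: 73.55
ee_pos: [562.7, -5.8, 162.3]
ee_rot: [179.9, 0.0, -5.5]
force: [0.6, -0.2, -0.1]
gripper_width: 69.8
gripper_force: 0.0
```

Run:
```python
from h import *
S=grab_frame('side');a=cv2.imread('pics/side10.png')
d=cv2.absdiff(a,S)[90:200,265:295].mean(axis=2);print('lever diff',d.mean(),(d>40).sum())
lids(S,cam('side'),(562,-5),z=78,rad=25,thr=65)
```

```text
lever diff 2.069595959595959 0
[308 201  19  15 220] [316.9 207.8] mean [5.564e+02 5.000e-01] circ [557.2   0.7] 27.8 box [530.8 -26.6] [582.5  27.2]
```

Call:
move_arm(
  motion=[
    [70,[-0.03,0,-1],[0,0,0]],
    [70,[0,0,-1],[0,0,0]],
    [70,[0,0,-1],[0,0,0]],
    [70,[0,0,-1],[0,0,0]],
    [70,[0,0,-0.8],[0,0,0]],
    [70,[0,0,-0.75],[0,0,0]],
    [50,[0,0,0],[0,0,0]],
    [50,[0,0,0],[0,0,0]],
    [50,[0,0,0],[0,0,0]],
    [50,[0,0,0],[0,0,0]],
    [50,[0,0,0],[0,0,0]],
    [50,[0,0,0],[0,0,0]],
    [50,[0,0,0],[0,0,0]],
  ],
  grip_force=20,
)

```text
time_s: 74.68
ee_pos: [563.7, -5.5, 25.6]
ee_rot: [-180.0, -0.3, -5.5]
force: [0.4, -0.5, 6.5]
gripper_width: 53.6
gripper_force: 20.0
```

Call:
move_arm(
  motion=[
    [50,[0,0,0.5],[0,0,0]],
    [50,[0,0,1],[0,0,0]],
    [50,[0,0,1],[0,0,0]],
    [50,[0,0,1],[0,0,0]],
    [50,[0,0,1],[0,0,0]],
    [50,[-0.1,-0.96,0],[0,0,0]],
    [50,[-0.1,-0.96,0],[0,0,0]],
    [50,[-0.1,-0.96,0],[0,0,0]],
    [50,[0,-0.96,0],[0,0,0]],
    [50,[0,-0.96,0],[0,0,0]],
    [50,[0,-0.96,0],[0,0,0]],
    [50,[0,-0.96,0],[0,0,0]],
    [50,[0,-0.96,0],[0,0,0]],
    [50,[0,-0.96,0],[0,0,0]],
    [50,[0,-0.96,0],[0,0,0]],
    [50,[0,0,0],[0,0,0]],
    [50,[0,0,0],[0,0,0]],
    [50,[0,0,0],[0,0,0]],
  ],
)

```text
time_s: 76.18
ee_pos: [553.6, -244.7, 135.7]
ee_rot: [-179.9, 0.1, -5.5]
force: [0.4, -0.9, -2.7]
gripper_width: 53.7
gripper_force: 20.0
```

Place target TCP z is about 18.6.

Call:
move_arm(
  motion=[
    [50,[0,0,-0.8],[0,0,0]],
    [50,[0,0,-1],[0,0,0]],
    [50,[0,0,-1],[0,0,0]],
    [50,[0,0,-0.8],[0,0,0]],
    [50,[0,0,-0.5],[0,0,0]],
    [50,[0,0,-0.3],[0,0,0]],
    [50,[0,0,-0.15],[0,0,0]],
    [50,[0,0,-0.08],[0,0,0]],
    [50,[0,0,-0.06],[0,0,0]],
    [50,[0,0,0],[0,0,0]],
    [50,[0,0,0],[0,0,0]],
  ],
)

```text
time_s: 77.1
ee_pos: [554.7, -245.5, 19.6]
ee_rot: [180.0, -0.1, -5.5]
force: [0.8, -0.9, -2.3]
gripper_width: 53.4
gripper_force: 20.0
```

Call:
move_arm(
  motion=[
    [50,[0,0,-0.06],[0,0,0]],
    [50,[0,0,0],[0,0,0]],
    [64,[0,0,0],[0,0,0]],
    [64,[0,0,0],[0,0,0]],
    [64,[0,0,0],[0,0,0]],
    [64,[0,0,0.5],[0,0,0]],
    [64,[0,0,1],[0,0,0]],
    [64,[0,0,1],[0,0,0]],
    [64,[0,0,1],[0,0,0]],
    [64,[-0.5,0,1],[0,0,0]],
    [64,[-1,0,1],[0,0,0]],
    [64,[-1,0,1],[0,0,0]],
    [64,[-1,0,1],[0,0,0]],
    [64,[-1,0,1],[0,0,0]],
    [64,[-1,0,0],[0,0,0]],
    [64,[0,0,0],[0,0,0]],
    [64,[0,0,0],[0,0,0]],
  ],
)

```text
time_s: 78.52
ee_pos: [416.0, -245.4, 230.3]
ee_rot: [180.0, -0.1, -5.5]
force: [0.3, -0.8, 0.0]
gripper_width: 64.1
gripper_force: 0.0
```

Run:
```python
from h import *
print(state()['ee_pos'],state()['force'])
T=grab_frame('top');CT=cam('top')
S=grab_frame('side');CS=cam('side')
for xy in [(542,-402),(547,-324),(555,-246)]:
    lids(T,CT,xy,z=71,rad=12,thr=65); print('side exp',proj(CS,(*xy,71)).round(1)); lids(S,CS,xy,z=71,rad=14,thr=65)
a=cv2.imread('pics/side0.png');d=cv2.absdiff(a,S)[90:200,265:295].mean(axis=2);print('lever diff',d.mean(),(d>40).sum())
d=cv2.absdiff(cv2.imread('pics/side10.png'),S)[90:200,265:295].mean(axis=2);print('lever diff10',d.mean(),(d>40).sum())
# bystanders vs start
T0=cv2.imread('pics/top0.png')
for n,(x,y) in dict(roll=(315,250),spoon=(262,142),spare=(364,249),big=(434,142),box=(440,267),marker=(254,260),sponge=(192,165)).items():
    d=cv2.absdiff(T0,T)[y-12:y+12,x-12:x+12].mean(axis=2);print(n,round(d.mean(),1),(d>50).sum())
```

```text
[ 416.03037785 -245.35970673  230.32157278] [ 0.27027869 -0.75505841  0.04585559]
[478 185  18  16 242] [486.5 192.5] mean [ 541.8 -402.7] circ [ 541.2 -402.8] 25.6 box [ 520.1 -427. ] [ 563.8 -378.3]
side exp [382.3 136.7]
[376 134  14  10 120] [382.4 138.7] mean [ 537.  -392.3] circ [ 537.8 -392.2] 27.6 box [ 513.1 -419.3] [ 561.7 -364.7]
[451 183  17  16 232] [459.  190.4] mean [ 545.9 -323.7] circ [ 546.1 -323.7] 25.2 box [ 523.8 -346.8] [ 567.6 -300.9]
side exp [370.9 148.5]
[365 146  14  11 130] [371.4 150.7] mean [ 540.6 -314.6] circ [ 539.4 -315.1] 28.1 box [ 517.5 -343.1] [ 564.4 -287.4]
[424 180  17  16 231] [431.8 187.6] mean [ 552.1 -245.8] circ [ 552.  -245.6] 24.9 box [ 530.5 -269.4] [ 574.2 -223.3]
side exp [357.8 160.9]
[352 158  15  12 147] [358.7 163.4] mean [ 547.1 -236.8] circ [ 546.8 -236.9] 27.9 box [ 524.1 -264.4] [ 572.3 -209.3]
lever diff 4.667575757575758 0
lever diff10 8.912727272727272 140
roll 9.2 0
spoon 7.0 0
spare 8.9 0
big 3.2 0
box 7.0 2
marker 6.7 0
sponge 6.7 0
```

```bash
python3 -c "
from workcell import *
print(job_done())"
```

```text
the job is handed in; nothing more can be done
None
```

I handed the job in at about 79 s, but it returned no verdict: the sleeve was set to 4 (seen before pressing, not re-viewed after), the three jars there were pressed and stand upright in the tray, the lever is up as at the start, and no bystander moved.

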